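# Dip the glaze tub with the gauge rod and show the tip for reading

### The arm

A 7-joint arm with a two-finger parallel gripper is mounted at the origin on the work surface. World frame = base frame: x ahead of the robot, y to its left, z up, the work surface at z = 0. Lengths are in m, angles in rad, forces in N, time in s.
With the tool pointing down it reaches from about 0.35 to 0.9 m from the base axis. Payload 7.2 kg.
Tool frame: the origin (TCP) lies on the centre line of the jaws, within the pads' length; the fingertips stand 14 mm ahead of it and the grasp point (between the pads) lies 5 mm behind it; x points along the fingers, y is the direction in which the jaws open and shut, and the axes are right-handed (so a half turn about x gives the same grasp; the last joint's range is limited). The gripper opens to 88 mm and grips with 3 to 60 N. Pads are 20 mm wide; open, the fingers measure 115 mm over their backs; the gripper's body (75 mm by 178 mm) begins 61 mm behind the grasp point.
Start: joints at [1.222, 0.411, -0.013, 1.596, 0.006, 1.134, -0.082], TCP at [0.173, -0.601, 0.214] pointing down, gripper open.
Joint ranges: [-2.95, 2.95], [-0.29, 1.99], [-1.47, 1.44], [0.14, 2.54], [-1.03, 4.17], [0.13, 1.85], [-2.86, 2.86]. Speed limits (rad/s): [2.39, 2.39, 3.01, 3.01, 3.14, 3.14, 3.14].

### API

Orientations are given as a 3x3 rotation matrix whose columns are the frame's x, y, z axes.
In Python, from station import env, capture, order, nets gives the robot as it stands.
- The arm moves only by the tool carry_out, never from a script. Its argument "series" is a list of rows, each a list of 4 numbers: the shift along the tool's x, y, z in mm, then the turn about the tool's x in rad. In form: [[tx, ty, tz, yaw], ...]. A call has 1 to 20 rows; each row shifts and turns the pose as measured when the row begins, along the tool's axes as they then stand; what a row does not reach is not made up. A row lasts 1/10 s, in which the tool goes at most 50 mm and 8.59 degrees, less where a joint would pass 70% of its speed; a pose out of reach is approached as far as the arm can. A call is refused whole if a number of a shift passes 50 or a number of a turn 0.15, either way. A call with a gripper value outside its range is refused whole. "fingers" is the finger opening in mm, from 0 to 87.8, set as the call begins (left out, the last holds). The fingers move at their own pace and stop on an object; the grip force is fixed at half the most. Time passes only in rows, so rows that do not move let the fingers close. It gives the time, the measured TCP pose, the force and the opening at its end, in the units of the state.
- env.sense(): the state, without advancing time (a new reading comes with each control period).
- capture(name): name is "scene" or "top" or "wrist"; returns a dict with "img" (420x560x3 uint8, blue, green, red), "depth" (420x560 float32, m along the optical axis (not along the pixel's ray), 0 where there is no reading), "intrinsics" (3x3 intrinsics, pixels), "R" (3x3) and "t" (3): a world point X has camera coordinates R X + t; the wrist camera has in their place "T_tool_cam" (4x4, takes a point from camera to tool coordinates, whose origin is the TCP and whose axes are the tool frame's). Camera axes: x right, y down, z forward; pixel columns grow to the right and rows downward; lengths in m; the calibration is good to about 2 mm. The wrist camera is an equidistant fisheye: a pixel r from the principal point sees the ray r / f radians off the axis. A picture is of the moment at which its call begins: read the wrist's pose just before it.
- order.hand_in(): hands the job in, once; it reports no verdict.
Trained networks look in the newest picture that a camera, given by its name, has taken for a name from the list of things; names that differ only in an ending like _2 or _b are one class to them, and where a whole thing is asked for, a point or a joint stands for the part that bears it (a point fixed in the world has none). Each returns a list of dicts, best first, with "score" (0 to 1); they miss things now and then, are a little off and sometimes report something else, mostly with a low value. They report only what shows in the picture. A call takes as long as a camera call. They do not tell look-alikes from the thing itself.
- nets.search_frame(camera, label): "position" ([x, y, z] in m, in world coordinates, good to about 4 mm: the middle of the surface that is visible of it).
The state is a dict: "clock": time; "qpos": joint angles; "joint_velocities": joint speeds; "effort": joint torques, N m; "ee_pos": TCP position; "tool_rot": TCP orientation; "ft_force": force on the tool from outside, world axes, zero at the start; "moment": the same for the moment, N m; "finger_gap": finger opening in m.
Only numpy, scipy, OpenCV 4.12 (cv2) and the standard library are available. Lean on these libraries where they do the work, as an engineer would, in place of code of your own. Each camera call takes 0.05 s, during which the arm holds its last target.

### The job

Unscrew the quarter-turn cap on the glaze tub's dip tube (counterclockwise seen from above) and swing it well aside on its arm; then take the gauge rod from its wooden stand, lower it into the tube until its collar rests on the tube's mouth, pause there for a moment, and draw it right out again. Finish while still holding the gauge, upright and still, with its tip level with the brass pointer of the reading stand and just in front of the pointer's point, touching neither pointer nor tile; the cap stays swung aside, the pointer stays as it is set, and the cups and dish are left where they are.

Things in the scene. Friction and masses are not known exactly. Their poses are not given: they have to be found in the camera images.
- tub: White rectangular glaze tub, 180 (x) by 150 (y) mm, fixed to the table, grey lid 184 x 154 mm with its top 100 mm above the table. Origin: centre of the underside, z up. Its -x side faces roughly to the robot. On the lid, 35 mm to -x of the centre, stands the steel dip tube; 35 mm to +x stands the steel post of the cap's arm.
- tube_mouth (a point): Centre of the dip tube's open mouth, 135 mm above the table, on the tub's frame (axes as the tub's). The tube is vertical, 28 mm outside, 14 mm bore, and stays open for more than 100 mm below the mouth. At the start the cap covers it.
- cap_pivot (a point): Point on the vertical axis about which the cap's arm swings, 70 mm to the tub's +x of the tube's axis, at mouth height; axes as the tub's.
- cap_arm (a joint): Swing of the steel arm carrying the cap about cap_pivot: 0 = cap over the tube; grows clockwise seen from above, the cap moving on a 70 mm circle to the tub's +y side, up to 1.7 rad. Stays where left (friction about 1 N at the cap). A catch on the tube holds the cap's lug: the arm cannot swing beyond about 0.2 rad until the cap is unscrewed by about 1.1 rad.
- cap (a joint): Turn of the black cap relative to its arm: 0 = screwed home, growing counterclockwise seen from above to a stop at 1.5 rad (free from the catch beyond about 1.1). Friction about 0.04 Nm; stays where it is left. The cap does not rise as it turns. Starts anywhere from 0 to 0.2.
- cap_grip (a point): Middle of the cap's grip bar, on the cap's turning axis, 180 mm above the table; axes turn with the cap. The bar lies along x: 46 mm long, 13 mm wide, from 160 to 193 mm above the table; the top of the arm below it is at 153 mm. The cap is a disc of 40 mm diameter with a lug on its -x side reaching 36 mm from the axis.
- stand: Upright wooden block 75 x 65 x 110 mm, fixed to the table, with a vertical 14 mm hole down its middle that holds the gauge at the start. Origin: centre of the underside, z up. It may stand on the left or on the right of the tub (the reading stand on the other side).
- gauge: Loose gauge rod, about 0.13 kg, upright in the stand at the start, collar resting on the stand's top. Origin: centre of the collar's underside; z up along the rod. Below: steel rod, 10 mm diameter, 100 mm long, ring marks, tapered tip. Above: collar 24 mm diameter, 8 mm thick, short neck, then a square wooden handle 18 x 18 mm (sides along x and y) from 20 to 82 mm above the origin.
- gauge_tip (a point): Lower end of the gauge rod, 100 mm below the collar's underside.
- gauge_grip (a point): Middle of the gauge's square handle, 60 mm above the collar's underside; axes as the gauge's.
- reader: Reading stand fixed to the table: a white drip tile 130 (x) by 100 (y) x 10 mm, reaching from 95 mm to -x to 35 mm to +x of the origin, with a 10 mm steel post 150 mm high at 22 mm to +x, on which a brass pointer is set. Origin: on the tile's underside, on its long middle line, z up.
- pointer_tip (a point): Point of the level brass pointer (3 mm thick, 52 mm long, pointing to this point's -x, roughly to the robot), 26 mm to -x of the reader's origin; axes as the reader's. Its height differs from run to run, 70 to 110 mm above the table; it slides up and down the post only against 6 N of friction, and should not be moved.
- cup_a: Unglazed loose cup, 72 mm wide and 55 mm high, beyond the tub on the left. Origin under its centre. Leave alone.
- cup_b: Unglazed loose cup, 66 mm wide and 50 mm high, beyond the tub. Origin under its centre. Leave alone.
- dish: Brown clay loose dish, 110 mm wide and 35 mm high, beyond the tub on the right. Origin under its centre. Leave alone.
Things that resemble listed ones, but are neither listed nor needed, are in the scene too. There is more than one size of the gauge; the job needs the smaller.

How it is judged:
By the outcome, as a careful person would: the job done as asked, in the order asked, and still so for the second after the job is handed in, while the arm keeps its last pose, push and grip.
It also fails if it takes over 67 s, if anything falls off the work surface, if the arm or the gripper's body presses on something with over 40 N, if the wrist force passes 120 N, or if a joint passes its speed limit or range.

## Working session

There is one attempt and no reset: what is moved stays moved. The work goes in short steps, Python scripts to look and compute and a tool call to move; the robot and the scene stay as the last step left them, time stands still between calls to the robot, and variables do not carry over. Pictures are saved under pics/ and viewed, and the job is handed in when it is done.

Besides the shell and the picture viewer there is one more tool, called after "Request:" as name(argument=value, ...) on one line, values as JSON. carry_out: Moves the arm, as the interface text tells. Its arguments: {"type":"object","properties":{"series":{"type":"array"},"fingers":{"type":"number"}},"required":["series"]}

```bash
ls; mkdir -p pics; cat > h.py <<'E'
import numpy as np, cv2
from station import env, capture, order, nets
def S():
    s=env.sense(); print('t',s['clock'],'p',np.round(s['ee_pos'],4),'F',np.round(s['ft_force'],2),'M',np.round(s['moment'],2),'gap',round(s['finger_gap'],4)); print(np.round(s['tool_rot'],3).tolist(),'q',np.round(s['qpos'],2)); return s
def world(c,u,v,d=None):
    K=c['intrinsics']; d=c['depth'][int(v),int(u)] if d is None else d
    p=np.linalg.inv(K)@np.array([u,v,1.])*d
    return c['R'].T@(p-c['t'])
def pm(c):
    K=c['intrinsics']; H,W=c['depth'].shape; u,v=np.meshgrid(np.arange(W),np.arange(H))
    P=np.stack([(u-K[0,2])/K[0,0],(v-K[1,2])/K[1,1],np.ones((H,W))],-1)*c['depth'][...,None]
    return (P-c['t'])@c['R']
def proj(c,X):
    p=c['R']@np.array(X)+c['t']; q=c['intrinsics']@p; return q[:2]/q[2]
E
python3 - <<'E'
from h import *
s=S()
for n in ['scene','top']:
    c=capture(n); cv2.imwrite(f'pics/{n}0.png',c['img']); np.savez(f'{n}0.npz',**c); print(n,c['R'].tolist(),c['t'],c['intrinsics'].tolist())
    for l in ['tub','cap','cap_grip','stand','gauge','gauge_grip','reader','pointer_tip','tube_mouth','cap_pivot']:
        print(l,[(np.round(r['position'],3).tolist(),round(r['score'],2)) for r in nets.search_frame(n,l)][:4])
S()
E
```

```text
pics
t 0.0 p [ 0.173  -0.6001  0.2129] F [ 0.77  0.65 -0.8 ] M [-0.01  0.04  0.01] gap 0.0875
[[-0.001, 0.277, -0.961], [0.001, -0.961, -0.277], [-1.0, -0.002, 0.0]] q [ 1.22  0.41 -0.01  1.6   0.01  1.13 -0.08]
scene [[-0.7567731319175282, 0.6536366734034773, 0.007316145827659312], [0.41392947137139147, 0.4878452217622446, -0.7685502145819405], [-0.5059217523866076, -0.5785897845501445, -0.6397476390548709]] [ 0.43287713 -0.160664    1.55477602] [[536.7047189065171, 0.0, 277.2870422030617], [0.0, 536.7047189065171, 197.2665941585957], [0.0, 0.0, 1.0]]
tub [([0.552, 0.057, 0.104], 0.68)]
cap [([0.491, 0.038, 0.169], 0.84)]
cap_grip [([0.488, 0.039, 0.172], 0.93), ([0.5, 0.036, 0.146], 0.52)]
stand [([0.46, 0.307, 0.072], 0.78)]
gauge [([0.444, 0.284, 0.163], 0.97), ([0.548, 0.3, 0.186], 0.87), ([0.488, 0.037, 0.171], 0.54)]
gauge_grip [([0.543, 0.302, 0.188], 0.96), ([0.448, 0.283, 0.153], 0.94), ([0.387, -0.315, 0.004], 0.58)]
reader [([0.389, -0.31, 0.005], 0.86)]
pointer_tip [([0.417, -0.326, 0.075], 0.62)]
tube_mouth [([0.553, 0.063, 0.094], 0.76)]
cap_pivot [([0.549, 0.058, 0.09
[... 384 characters left out ...]
.098], 0.8), ([0.372, -0.314, 0.01], 0.17)]
cap [([0.484, 0.038, 0.148], 0.89)]
cap_grip [([0.485, 0.033, 0.144], 0.72)]
stand [([0.444, 0.265, 0.11], 0.72)]
gauge [([0.444, 0.27, 0.177], 0.66), ([0.539, 0.294, 0.217], 0.65)]
gauge_grip [([0.537, 0.291, 0.216], 0.93), ([0.442, 0.275, 0.182], 0.45)]
reader [([0.377, -0.315, 0.006], 0.86)]
pointer_tip [([0.412, -0.327, 0.075], 0.6), ([0.519, 0.035, 0.101], 0.42)]
tube_mouth [([0.516, 0.036, 0.099], 0.55)]
cap_pivot [([0.518, 0.032, 0.096], 0.67)]
t 1.1 p [ 0.1732 -0.6005  0.2138] F [ 0.03 -0.32 -0.13] M [ 0.04 -0.05 -0.02] gap 0.0878
[[0.0, 0.277, -0.961], [-0.0, -0.961, -0.277], [-1.0, 0.0, -0.0]] q [ 1.22  0.41 -0.01  1.6   0.01  1.13 -0.08]
```

View pics/scene0.png

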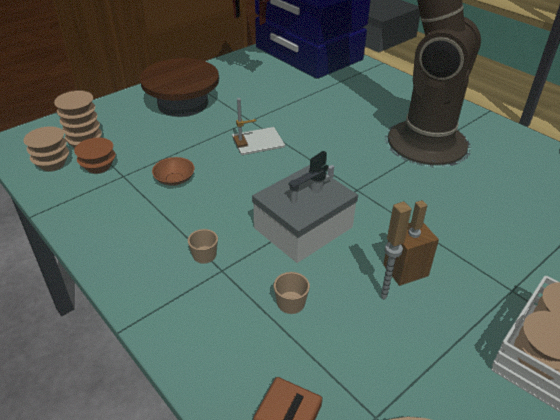

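View pics/top0.png

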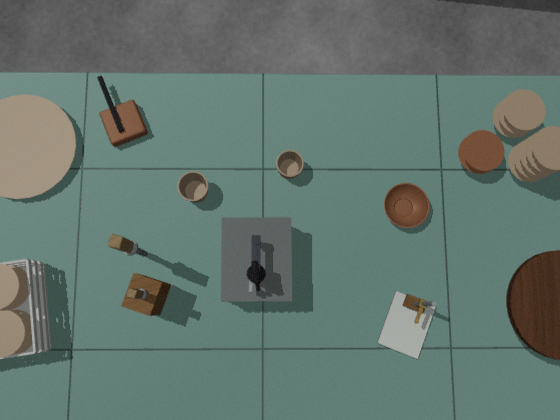

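```bash
python3 - <<'E'
import cv2,numpy as np
a=cv2.imread('pics/scene0.png');b=cv2.imread('pics/top0.png')
f=lambda im,x,y,w,h:cv2.resize(im[y:y+h,x:x+w],(400,300),interpolation=cv2.INTER_CUBIC)
o=np.vstack([np.hstack([f(a,350,190,132,99),f(b,90,220,120,90)]),np.hstack([f(a,250,145,112,84),f(b,210,210,100,75)])])
cv2.imwrite('pics/crop0.png',o)
o=np.hstack([f(a,220,90,80,60),f(b,370,280,80,60)]);cv2.imwrite('pics/crop1.png',o)
E
```

```text
(no output)
```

View pics/crop0.png

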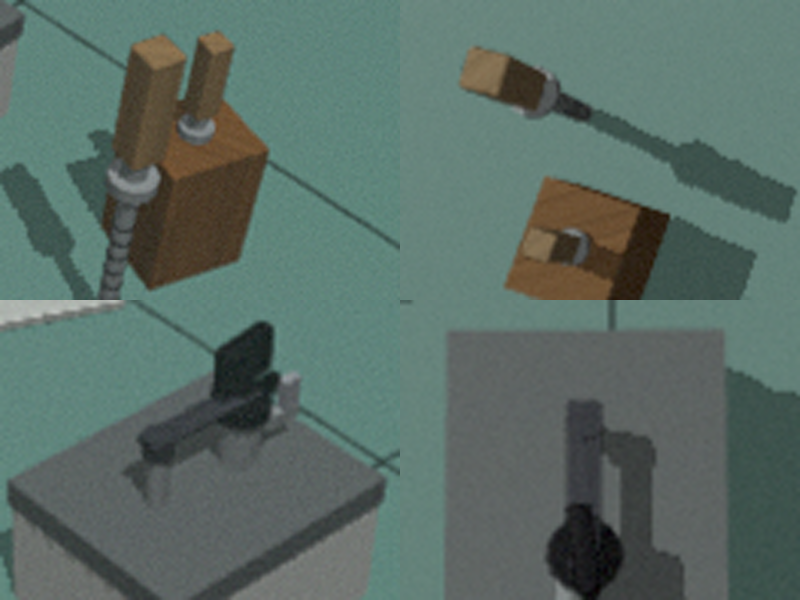

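View pics/crop1.png

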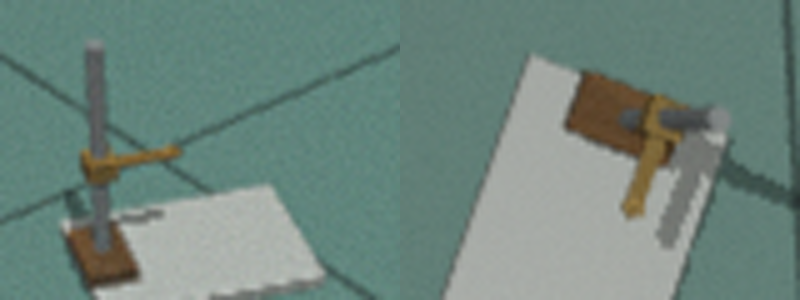

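```bash
cat > meas.py <<'E'
from h import *
C={n:dict(np.load(f'{n}0.npz')) for n in ['scene','top']}
P={n:pm(C[n]) for n in C}
def box(n,lo,hi):
    p=P[n]; return ((p>lo)&(p<hi)).all(-1)&(C[n]['depth']>0)
def rect(n,lo,hi,name):
    m=box(n,np.array(lo),np.array(hi)); q=p=P[n][m]
    (c,s,a)=cv2.minAreaRect((q[:,:2]*1000).astype(np.float32)); print(n,name,len(q),'c',np.round(c,1),'s',np.round(s,1),'a',round(a,2),'zmed',round(float(np.median(q[:,2])),4))
for n in C:
    rect(n,[.4,-.1,.090],[.7,.15,.112],'lid')
    rect(n,[.38,.22,.104],[.5,.33,.117],'standtop')
    rect(n,[.25,-.42,.004],[.5,-.2,.016],'tile')
    rect(n,[.38,.2,.175],[.5,.33,.21],'gaugetop')
    rect(n,[.4,-.05,.182],[.6,.12,.21],'capbar')
    rect(n,[.4,-.05,.145],[.6,.12,.157],'arm')
    for z in [(.05,.13)]:
        m=box(n,np.array([.3,-.42,.05]),np.array([.5,-.2,.2])); q=P[n][m]
        vu=np.argwhere(m)
        print('pointer',len(q)); 
        hsv=cv2.cvtColor(C[n]['img'],cv2.COLOR_BGR2HSV)[m]
        b=(hsv[:,1]>120); print(np.c_[vu[b][:, ::-1],np.round(q[b]*1000)].astype(int).tolist())
E
python3 meas.py
```

```text
scene lid 3354 c [520.8  34.8] s [188.2 159.7] a 0.11 zmed 0.0993
scene standtop 552 c [444.7 279.7] s [66.3 78.7] a 71.63 zmed 0.1093
scene tile 852 c [ 386.4 -311.6] s [194.6 255.8] a 81.39 zmed 0.0093
scene gaugetop 133 c [444.4 279.4] s [19.7 20.9] a 69.94 zmed 0.1874
scene capbar 126 c [486.2  35. ] s [48.8 14.4] a 7.75 zmed 0.191
scene arm 325 c [506.2  34. ] s [ 39.  118.4] a 81.51 zmed 0.1517
pointer 174
[[237, 120, 425, -341, 82], [251, 120, 390, -323, 76], [252, 120, 387, -323, 75], [253, 120, 385, -321, 75], [254, 120, 383, -319, 75], [255, 120, 379, -319, 74], [237, 121, 426, -341, 79], [241, 121, 420, -329, 82], [242, 121, 416, -331, 80], [245, 121, 407, -329, 77], [246, 121, 403, -330, 75], [247, 121, 403, -325, 78], [248, 121, 398, -327, 74], [249, 121, 398, -322, 77], [250, 121, 395, -322, 76], [251, 121, 394, -318, 77], [252, 121, 387, -323, 72], [237, 122, 429, -337, 79], [238, 122, 428, -333, 80], [239, 122, 428, -329, 82], [240, 122, 426, -327, 82], [241, 122, 422, -327, 81], [242, 122, 421, -325, 81], [243, 122, 416, -327, 78], [244, 122, 410, -330, 74], [245, 12
[... 2397 characters left out ...]
420, 312, 404, -329, 77], [421, 312, 404, -332, 75], [418, 313, 402, -323, 83], [419, 313, 402, -328, 73], [420, 313, 402, -328, 78], [418, 314, 400, -324, 78], [419, 314, 400, -328, 73], [418, 315, 398, -325, 75], [419, 315, 398, -327, 76], [417, 316, 396, -322, 77], [418, 316, 396, -325, 75], [419, 316, 396, -327, 74], [417, 317, 393, -323, 73], [418, 317, 393, -324, 77], [417, 318, 391, -322, 76], [418, 318, 391, -325, 74], [416, 319, 389, -319, 78], [417, 319, 389, -323, 73], [418, 319, 389, -324, 75], [416, 320, 387, -320, 76], [417, 320, 387, -322, 76], [418, 320, 387, -324, 76], [415, 321, 385, -318, 75], [416, 321, 385, -319, 77], [417, 321, 385, -322, 74], [416, 322, 383, -320, 75]]
```

Request:
carry_out(series=[[-40, 0, 0, 0], [-20, -30, -30, 0], [0, -33, -30, 0], [0, -33, -30, 0], [0, -33, -30, 0], [0, -33, -30, 0], [0, -33, -30, 0], [0, -20, -18, 0], [0, 0, 0, 0]])

```text
clock: 2.0
ee_pos: [0.3077, -0.3304, 0.2759]
tool_rot: [[0.001, 0.275, -0.961], [-0.003, -0.961, -0.275], [-1.0, 0.003, -0.0]]
ft_force: [1.2, 0.1, 0.1]
finger_gap: 0.0876
```

```bash
cat >> h.py <<'E'
def wrist(name):
    s=S(); c=capture('wrist'); cv2.imwrite(f'pics/{name}.png',c['img'])
    T=np.eye(4);T[:3,:3]=s['tool_rot'];T[:3,3]=s['ee_pos']; W=T@c['T_tool_cam']
    np.savez(f'{name}.npz',W=W,**c); return c,W
def wray(d,u,v):
    K=d['intrinsics'];x=(u-K[0,2]);y=(v-K[1,2]);r=np.hypot(x,y)+1e-12;th=r/K[0,0]
    ray=np.array([np.sin(th)*x/r,np.sin(th)*y/r,np.cos(th)]); W=d['W']; return W[:3,3],W[:3,:3]@ray
def wpoint(d,u,v,z):
    o,r=wray(d,u,v); return o+r*(z-o[2])/r[2]
def wproj(d,X):
    W=d['W'];p=W[:3,:3].T@(np.array(X)-W[:3,3]);K=d['intrinsics'];th=np.arctan2(np.hypot(p[0],p[1]),p[2]);f=np.hypot(p[0],p[1])+1e-12
    return np.array([K[0,2]+K[0,0]*th*p[0]/f,K[1,2]+K[1,1]*th*p[1]/f])
def wpm(d):
    K=d['intrinsics'];dep=d['depth'];H,W_=dep.shape;u,v=np.meshgrid(np.arange(W_),np.arange(H));x=u-K[0,2];y=v-K[1,2];r=np.hypot(x,y)+1e-9;th=r/K[0,0]
    t=np.tan(th);P=np.stack([t*x/r,t*y/r,np.ones_like(t)],-1)*dep[...,None]
    return P@d['W'][:3,:3].T+d['W'][:3,3]
def tri(obs):
    A=np.zeros((3,3));b=np.zeros(3)
    for d,u,v in obs:
        o,r=wray(d,u,v);M=np.eye(3)-np.outer(r,r);A+=M;b+=M@o
    return np.linalg.solve(A,b)
def L(n): return dict(np.load(n+'.npz'))
E
python3 - <<'E'
from h import *
c,W=wrist('w1'); print(c['T_tool_cam'].round(4).tolist(),c['intrinsics'].tolist())
E
```

```text
t 2.0 p [ 0.3077 -0.3304  0.2759] F [1.22 0.08 0.13] M [ 0.03  0.01 -0.01] gap 0.0876
[[0.001, 0.275, -0.961], [-0.003, -0.961, -0.275], [-1.0, 0.003, -0.0]] q [ 0.9   0.07 -0.2   1.9   0.02  1.18 -0.59]
[[0.0009, -0.2408, 0.9706, -0.1713], [1.0, 0.0021, -0.0004, -0.001], [-0.0019, 0.9706, 0.2408, -0.0649], [0.0, 0.0, 0.0, 1.0]] [[325.19226210127806, 0.0, 277.51584130247875], [0.0, 325.19226210127806, 209.88610648580462], [0.0, 0.0, 1.0]]
```

View pics/w1.png

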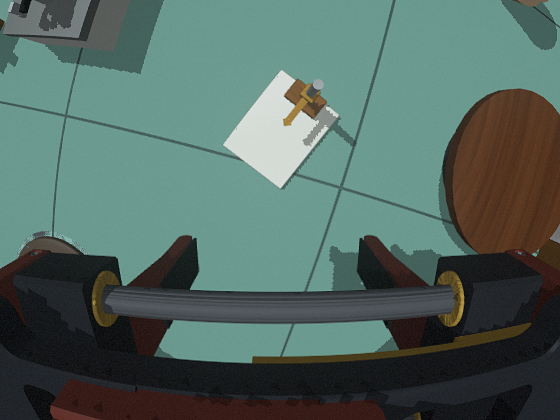

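Request:
carry_out(series=[[0, -33, 0, 0], [0, -33, 0, 0], [0, -33, 0, 0], [0, 0, 0, 0]])

```text
clock: 2.45
ee_pos: [0.2775, -0.2385, 0.2753]
tool_rot: [[0.001, 0.267, -0.964], [-0.004, -0.964, -0.267], [-1.0, 0.004, 0.0]]
ft_force: [-0.3, -0.3, 0.8]
finger_gap: 0.0879
```

```bash
python3 - <<'E'
from h import *
c,W=wrist('w2')
a,b=L('w1'),L('w2')
f=lambda d,x,y:cv2.resize(d['img'][y:y+60,x:x+80],(400,300),interpolation=cv2.INTER_CUBIC)
X=[.381,-.32,.075]; print(wproj(a,X),wproj(b,X))
u,v=(wproj(b,X)-[40,30]).astype(int); u=max(u,0);v=max(v,0); print(u,v)
cv2.imwrite('pics/w12.png',np.hstack([f(a,250,90),f(b,u,v)]))
E
```

```text
t 2.45 p [ 0.2775 -0.2385  0.2753] F [-0.33 -0.3   0.82] M [0.01 0.04 0.01] gap 0.0879
[[0.001, 0.267, -0.964], [-0.004, -0.964, -0.267], [-1.0, 0.004, 0.0]] q [ 0.86 -0.09 -0.26  2.05 -0.02  1.18 -0.69]
[287.15160951 123.57794891] [369.42039953 121.90866159]
329 91
```

View pics/w12.png

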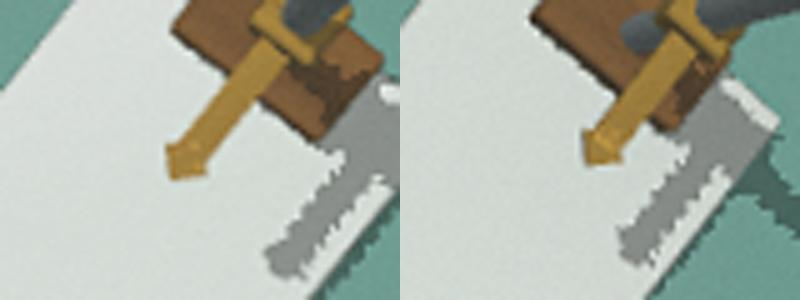

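```bash
python3 - <<'E'
from h import *
a,b=L('w1'),L('w2')
o=-.4
p=tri([(a,250+170/5+o,90+180/5+o),(b,329+187/5+o,91+165/5+o)]); print('tip',p)
print([ (wproj(d,p)).round(1).tolist() for d in (a,b)])
# pointer points & tile from clouds
for d in (a,b):
    P=wpm(d); hsv=cv2.cvtColor(d['img'],cv2.COLOR_BGR2HSV)
    for nm,lo,hi in [('ptr',[.35,-.36,.06],[.45,-.29,.1]),('tile',[.25,-.42,.005],[.5,-.2,.0145])]:
        m=((P>lo)&(P<hi)).all(-1)&(d['depth']>0)
        if nm=='ptr': m&=(hsv[...,1]>120)
        else: m&=(hsv[...,1]<30)
        q=P[m]; mn=q.mean(0); u,sv,vt=np.linalg.svd(q[:,:2]-mn[:2],full_matrices=False)
        (c,s,an)=cv2.minAreaRect((q[:,:2]*1000).astype(np.float32))
        print(nm,len(q),mn.round(4),'dir',np.degrees(np.arctan2(vt[0,1],vt[0,0])).round(1),'rect',np.round(c,1),np.round(s,1),round(an,1),'z',np.percentile(q[:,2],[5,50,95]).round(4),'minx',q[q[:,0].argmin()])
        if nm=='ptr':
            sel=q[q[:,0]<.40]; print('front z',np.median(sel[:,2]))
# top cam tile
import runpy
C=L('top0');P=pm(C);hsv=cv2.cvtColor(C['img'],cv2.COLOR_BGR2HSV)
m=((P>[.25,-.42,-.01])&(P<[.5,-.2,.03])).all(-1)&(hsv[...,1]<40)&(hsv[...,2]>110)
q=P[m];print(len(q),cv2.minAreaRect((q[:,:2]*1000).astype(np.float32)))
E
```

```text
tip [ 0.37774348 -0.31676295  0.07449566]
[[283.6, 125.5], [366.0, 123.7]]
ptr 335 [ 0.4055 -0.3276  0.0781] dir 158.9 rect [ 404.1 -327. ] [17.9 55. ] 67.2 z [0.0751 0.0767 0.0822] minx [ 0.37842804 -0.31702446  0.07520852]
front z 0.07630004270732332
tile 6093 [ 0.3674 -0.3123  0.0104] dir 158.0 rect [ 373.7 -315.1] [100.  129.6] 68.3 z [0.009  0.0104 0.0118] minx [ 0.2975056  -0.332089    0.00780788]
ptr 334 [ 0.4057 -0.3265  0.0776] dir 163.2 rect [ 404.5 -327.2] [17.7 55.2] 70.5 z [0.0747 0.0765 0.082 ] minx [ 0.37873074 -0.31729427  0.07600368]
front z 0.07596049627963564
tile 5799 [ 0.3673 -0.3104  0.0103] dir 164.1 rect [ 373.9 -314.8] [ 99.9 129.7] 68.3 z [0.0089 0.0103 0.0117] minx [ 0.29610529 -0.3362606   0.00833684]
2102 ((380.1000061035156, -318.8175964355469), (102.36155700683594, 141.77117919921875), 67.85677337646484)
```

Request:
carry_out(series=[[0, -20, -27, 0], [0, -27, -35, 0], [0, -27, -35, 0], [0, -27, -35, 0], [0, -27, -35, 0], [0, -27, -35, 0], [0, -26, -36, 0], [0, -25, -35, 0], [0, 0, 0, 0.14], [0, 0, 0, 0]])

```text
clock: 3.5
ee_pos: [0.5063, 0.02, 0.2747]
tool_rot: [[0.009, 0.096, -0.995], [-0.002, -0.995, -0.096], [-1.0, 0.003, -0.009]]
ft_force: [-0.2, -0.9, -0.0]
finger_gap: 0.0879
```

```bash
python3 - <<'E'
from h import *
c,W=wrist('w3')
d=L('w3');P=wpm(d)
for nm,lo,hi in [('bar',[.43,-.02,.184],[.54,.09,.2]),('lid',[.4,-.1,.09],[.65,.15,.105])]:
    m=((P>lo)&(P<hi)).all(-1)&(d['depth']>0);q=P[m]
    print(nm,len(q),cv2.minAreaRect((q[:,:2]*1000).astype(np.float32)),np.median(q[:,2]))
E
```

```text
t 3.5 p [0.5063 0.02   0.2747] F [-0.16 -0.86 -0.01] M [-0.02 -0.    0.03] gap 0.0879
[[0.009, 0.096, -0.995], [-0.002, -0.995, -0.096], [-1.0, 0.003, -0.009]] q [ 0.41  0.21 -0.63  1.77  0.14  1.2  -1.74]
bar 857 ((485.52874755859375, 34.0802001953125), (46.07241439819336, 13.037270545959473), 6.963213920593262) 0.19286010562678663
lid 19929 ((519.880859375, 34.42155075073242), (184.96653747558594, 154.531494140625), 0.2561865746974945) 0.10038966013913458
```

View pics/w3.png

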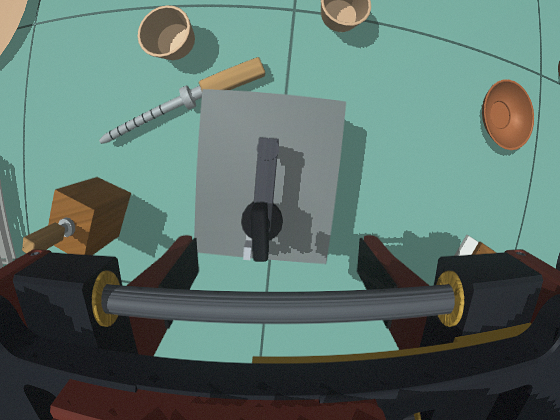

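```bash
python3 - <<'E'
from h import *
c=capture('scene');cv2.imwrite('pics/scene1.png',c['img']);np.savez('scene1.npz',**c)
d=L('w3');P=wpm(d);print([P[v,u].round(3).tolist() for u,v in [(105,139),(186,97),(230,75),(262,65),(40,240),(66,228)]])
P=pm(L('scene0'));print([P[v,u].round(3).tolist() for u,v in [(385,294),(394,250),(399,225),(400,208)]])
E
```

```text
[[0.548, 0.268, 0.029], [0.608, 0.149, 0.033], [0.641, 0.095, 0.027], [0.658, 0.055, 0.023], [0.448, 0.269, 0.18], [0.444, 0.274, 0.122]]
[[0.544, 0.303, 0.02], [0.548, 0.305, 0.151], [0.552, 0.307, 0.219], [0.548, 0.3, 0.252]]
```

View pics/scene1.png

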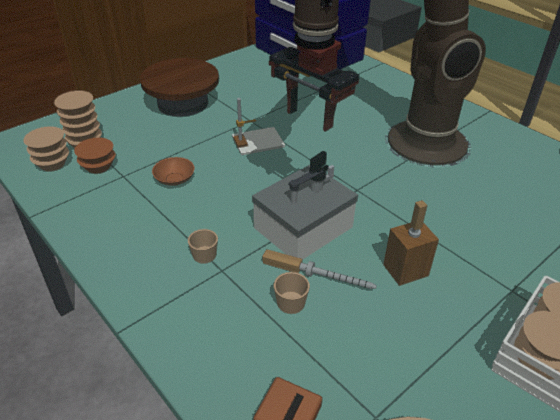

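Request:
carry_out(series=[[0, -16, 20, -0.025], [0, 0, 0, 0], [20, 0, 0, 0], [20, 0, 0, 0]])

```text
clock: 4.0
ee_pos: [0.4863, 0.0276, 0.2364]
tool_rot: [[0.016, 0.129, -0.992], [-0.005, -0.992, -0.129], [-1.0, 0.007, -0.015]]
ft_force: [0.2, -0.3, -1.0]
finger_gap: 0.0878
```

```bash
python3 - <<'E'
from h import *
S()
E
```

```text
t 4.0 p [0.4863 0.0276 0.2364] F [ 0.18 -0.33 -0.99] M [ 0.02  0.05 -0.06] gap 0.0878
[[0.016, 0.129, -0.992], [-0.005, -0.992, -0.129], [-1.0, 0.007, -0.015]] q [ 0.41  0.2  -0.65  1.87  0.15  1.1  -1.74]
```

Request:
carry_out(series=[[0, -6, 1, 0], [0, 0, 0, 0], [20, 0, 0.5, 0], [20, 0, 0.5, 0], [15, 0, 0.5, 0], [0, 0, 0, 0]])

```text
clock: 4.6
ee_pos: [0.4864, 0.0283, 0.1834]
tool_rot: [[0.021, 0.129, -0.991], [-0.007, -0.992, -0.129], [-1.0, 0.01, -0.02]]
ft_force: [0.5, 0.4, -0.2]
finger_gap: 0.088
```

```bash
python3 - <<'E'
from h import *
S()
E
```

```text
t 4.6 p [0.4864 0.0283 0.1834] F [ 0.46  0.39 -0.25] M [ 0.03  0.03 -0.03] gap 0.088
[[0.021, 0.129, -0.991], [-0.007, -0.992, -0.129], [-1.0, 0.01, -0.02]] q [ 0.38  0.26 -0.64  1.94  0.2   0.98 -1.79]
```

Request:
carry_out(series=[[0, -6, 0, 0]])

```text
clock: 4.7
ee_pos: [0.4864, 0.0335, 0.1844]
tool_rot: [[0.022, 0.127, -0.992], [-0.008, -0.992, -0.128], [-1.0, 0.011, -0.021]]
ft_force: [-0.3, -0.0, 0.6]
finger_gap: 0.0877
```

Request:
carry_out(series=[[0, 0, 0, 0]])

```text
clock: 4.8
ee_pos: [0.4869, 0.0345, 0.1855]
tool_rot: [[0.024, 0.128, -0.991], [-0.007, -0.992, -0.129], [-1.0, 0.01, -0.022]]
ft_force: [-0.2, 0.0, -0.9]
finger_gap: 0.0873
```

Request:
carry_out(series=[[8, 0, 0.5, 0], [0, 0, 0, 0]])

```text
clock: 5.0
ee_pos: [0.4876, 0.0345, 0.1787]
tool_rot: [[0.026, 0.129, -0.991], [-0.008, -0.992, -0.129], [-1.0, 0.011, -0.025]]
ft_force: [-0.2, 0.2, 0.1]
finger_gap: 0.0881
```

Request:
carry_out(series=[[0, 0, 0, 0], [0, 0, 0, 0], [0, 0, 0, 0], [0, 0, 0, 0], [0, 0, 0, 0], [0, 0, 0, 0]], fingers=0)

```text
clock: 5.6
ee_pos: [0.4879, 0.0344, 0.1792]
tool_rot: [[0.027, 0.129, -0.991], [-0.008, -0.992, -0.129], [-1.0, 0.011, -0.026]]
ft_force: [-0.3, -0.6, -0.3]
finger_gap: 0.0434
```

```bash
python3 - <<'E'
from h import *
S()
c,W=wrist('w4')
E
```

```text
t 5.6 p [0.4879 0.0344 0.1792] F [-0.28 -0.61 -0.29] M [ 0.03  0.03 -0.03] gap 0.0434
[[0.027, 0.129, -0.991], [-0.008, -0.992, -0.129], [-1.0, 0.011, -0.026]] q [ 0.37  0.26 -0.64  1.95  0.21  0.97 -1.81]
t 5.6 p [0.4879 0.0344 0.1792] F [-0.28 -0.61 -0.29] M [ 0.03  0.03 -0.03] gap 0.0434
[[0.027, 0.129, -0.991], [-0.008, -0.992, -0.129], [-1.0, 0.011, -0.026]] q [ 0.37  0.26 -0.64  1.95  0.21  0.97 -1.81]
```

View pics/w4.png

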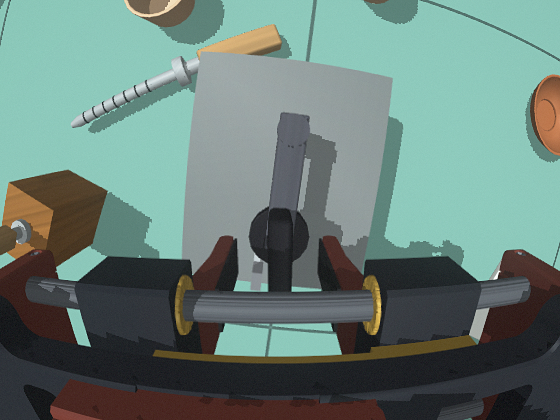

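Request:
carry_out(series=[[0, 0, 2.5, 0], [0, 0, 0, 0], [0, 0, 0, 0], [0, 0, 0, 0], [0, 0, 0, 0], [0, 0, 0, 0], [0, 0, 0, 0]])

```text
clock: 6.35
ee_pos: [0.4852, 0.0339, 0.1791]
tool_rot: [[0.027, 0.129, -0.991], [-0.008, -0.992, -0.129], [-1.0, 0.011, -0.026]]
ft_force: [-0.5, -0.8, 0.3]
finger_gap: 0.0128
```

Request:
carry_out(series=[[0, 0, 0, -0.13], [0, 0, 0, -0.13], [0, 0, 0, -0.13], [0, 0, 0, -0.13]])

```text
clock: 6.75
ee_pos: [0.4853, 0.0336, 0.1791]
tool_rot: [[0.027, 0.617, -0.786], [-0.009, -0.786, -0.618], [-1.0, 0.024, -0.016]]
ft_force: [0.6, 0.2, -0.1]
finger_gap: 0.0124
```

Request:
carry_out(series=[[0, 0, 0, -0.13], [0, 0, 0, -0.13], [0, 0, 0, -0.13], [0, 0, 0, -0.13], [0, 0, 0, -0.13], [0, 0, 0, -0.08], [0, 0, 0, 0]])

```text
clock: 7.45
ee_pos: [0.4859, 0.0334, 0.1791]
tool_rot: [[0.028, 0.989, -0.143], [-0.007, -0.143, -0.99], [-1.0, 0.029, 0.003]]
ft_force: [-0.1, -0.1, 1.1]
finger_gap: 0.0126
```

Request:
carry_out(series=[[0, -0.7, -9.1, 0.13], [0, -0.7, -9.1, 0.13], [0, -0.7, -9.1, 0.13]])

```text
clock: 7.75
ee_pos: [0.4907, 0.059, 0.1791]
tool_rot: [[0.026, 0.849, -0.528], [-0.008, -0.528, -0.849], [-1.0, 0.026, -0.007]]
ft_force: [0.7, -0.3, 0.3]
finger_gap: 0.0126
```

```bash
cat >> h.py <<'E'
def swing():
    s=S();p=s['ee_pos'];d=np.array([.555,.034])-p[:2];th=-np.arctan2(d[1],d[0])*1
    th=np.arctan2(p[1]-.034,.555-p[0]);y=s['tool_rot'][:,1];cap=np.arctan2(y[1],y[0])+np.pi/2
    print('r',np.hypot(*d),'swing',th,'capabs',cap,'capj',cap+th)
    # next row
    for k in (1,):
        a=th+.13;tgt=np.array([.555-.07*np.cos(a),.034+.07*np.sin(a),p[2]]);print('next',s['tool_rot'].T@(tgt-p)*1000)
E
python3 -c "
from h import *
swing()"
```

```text
t 7.75 p [0.4907 0.059  0.1791] F [ 0.68 -0.28  0.26] M [ 0.03  0.09 -0.02] gap 0.0126
[[0.026, 0.849, -0.528], [-0.008, -0.528, -0.849], [-1.0, 0.026, -0.007]] q [ 0.44  0.31 -0.8   1.93  0.29  0.99 -1.05]
r 0.06898252374501128 swing 0.37129789451052597 capabs 1.014865551460164 capj 1.38616344597069
next [ 6.63655186e-03 -2.08477255e+00 -8.84196803e+00]
```

Request:
carry_out(series=[[0, -1.2, -9.1, 0.13], [0, -1.1, -9.1, 0.13], [0, -1.0, -9.1, 0.13], [0, -1.0, -9.1, 0.13]])

```text
clock: 8.15
ee_pos: [0.5124, 0.0884, 0.1791]
tool_rot: [[0.025, 0.445, -0.895], [-0.01, -0.895, -0.445], [-1.0, 0.02, -0.018]]
ft_force: [-0.7, -0.3, -1.2]
finger_gap: 0.0125
```

```bash
python3 -c "
from h import *
swing()"
```

```text
t 8.15 p [0.5124 0.0884 0.1791] F [-0.71 -0.32 -1.21] M [-0.13  0.03  0.04] gap 0.0125
[[0.025, 0.445, -0.895], [-0.01, -0.895, -0.445], [-1.0, 0.02, -0.018]] q [ 0.28  0.33 -0.68  1.88  0.27  1.   -1.63]
r 0.06906279977216441 swing 0.9069910689571687 capabs 0.4609030685926263 capj 1.367894137549795
next [ 0.11680005 -2.16760968 -8.81773579]
```

Request:
carry_out(series=[[0, -1.5, -9.1, 0.13], [0, -1.3, -9.1, 0.13], [0, -1.2, -9.1, 0.13], [0, -1.0, -9.1, 0.13], [0, 0, 0, 0]])

```text
clock: 8.65
ee_pos: [0.5466, 0.103, 0.1791]
tool_rot: [[0.023, -0.096, -0.995], [-0.011, -0.995, 0.095], [-1.0, 0.009, -0.024]]
ft_force: [0.4, -1.9, 1.3]
finger_gap: 0.0124
```

```bash
python3 -c "
from h import *
swing()"
```

```text
t 8.65 p [0.5466 0.103  0.1791] F [ 0.38 -1.89  1.32] M [-0.25 -0.17 -0.01] gap 0.0124
[[0.023, -0.096, -0.995], [-0.011, -0.995, 0.095], [-1.0, 0.009, -0.024]] q [ 0.15  0.37 -0.56  1.8   0.25  1.02 -2.17]
r 0.06954633301621092 swing 1.4494473067013218 capabs -0.09580173331558361 capj 1.3536455733857382
next [ 0.19690062 -1.8212012  -8.88863201]
```

Request:
carry_out(series=[[0, 0, 0, 0], [0, 0, 0, 0], [0, 0, 0, 0], [0, 0, 0, 0], [-10, 0, 0, 0], [-25, 0, 0, 0], [-30, 0, 0, 0], [-30, 0, 0, 0], [-15, 0, 0, 0], [0, 0, 0, 0]], fingers=60)

```text
clock: 9.65
ee_pos: [0.5418, 0.1041, 0.2963]
tool_rot: [[0.023, -0.086, -0.996], [-0.011, -0.996, 0.086], [-1.0, 0.009, -0.023]]
ft_force: [-0.1, 0.2, 0.1]
finger_gap: 0.0601
```

```bash
python3 -c "
from h import *
wrist('w5')"
```

```text
t 9.65 p [0.5418 0.1041 0.2963] F [-0.14  0.17  0.11] M [ 0.   -0.03  0.01] gap 0.0601
[[0.023, -0.086, -0.996], [-0.011, -0.996, 0.086], [-1.0, 0.009, -0.023]] q [ 0.18  0.27 -0.58  1.65  0.17  1.26 -2.09]
```

View pics/w5.png

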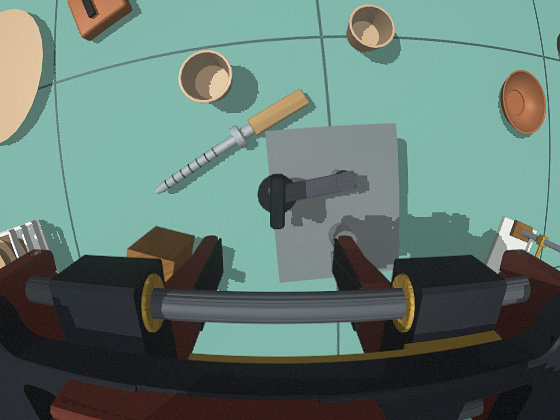

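Request:
carry_out(series=[[0, -33, 22, 0], [0, -33, 22, 0], [0, -33, 22, 0], [0, -33, 22, 0], [0, -33, 22, 0], [0, 0, 0, -0.13], [0, 0, 0, -0.13], [0, 0, 0, -0.13], [0, 0, 0, -0.13], [0, 0, 0, -0.13], [0, 0, 0, -0.13], [0, 0, 0, -0.13], [0, 0, 0, -0.13], [0, 0, 0, -0.13], [0, 0, 0, -0.13], [0, 0, 0, -0.04], [0, 0, 0, 0]])

```text
clock: 11.4
ee_pos: [0.434, 0.2778, 0.2722]
tool_rot: [[-0.002, 0.967, -0.255], [-0.023, -0.255, -0.967], [-1.0, 0.004, 0.023]]
ft_force: [-0.3, -0.1, -0.6]
finger_gap: 0.0598
```

```bash
python3 - <<'E'
from h import *
wrist('w6')
d=L('w6');P=wpm(d)
for nm,lo,hi in [('gt',[.41,.24,.184],[.48,.31,.2]),('st',[.38,.2,.104],[.5,.35,.115]),('lid',[.4,-.1,.09],[.65,.15,.105])]:
    m=((P>lo)&(P<hi)).all(-1)&(d['depth']>0);q=P[m]
    if len(q)>9: print(nm,len(q),cv2.minAreaRect((q[:,:2]*1000).astype(np.float32)),np.median(q[:,2]),q.mean(0))
E
```

```text
t 11.4 p [0.434  0.2778 0.2722] F [-0.26 -0.12 -0.56] M [ 0.   -0.01  0.01] gap 0.0598
[[-0.002, 0.967, -0.255], [-0.023, -0.255, -0.967], [-1.0, 0.004, 0.023]] q [ 0.08  0.31 -0.94  1.72  0.28  1.26 -1.18]
gt 522 ((443.8105773925781, 279.56597900390625), (18.296398162841797, 18.20199966430664), 72.09288787841797) 0.19193535669823103 [0.4438674  0.28062192 0.19159084]
st 3524 ((444.02117919921875, 279.4189758300781), (64.95820617675781, 75.88914489746094), 71.76668548583984) 0.110268959568112 [0.4441672  0.28353941 0.11025844]
lid 1373 ((456.6163024902344, 66.19898986816406), (58.069766998291016, 70.18675994873047), 76.90292358398438) 0.10011879821223363 [0.45564851 0.06775639 0.10015124]
```

View pics/w6.png

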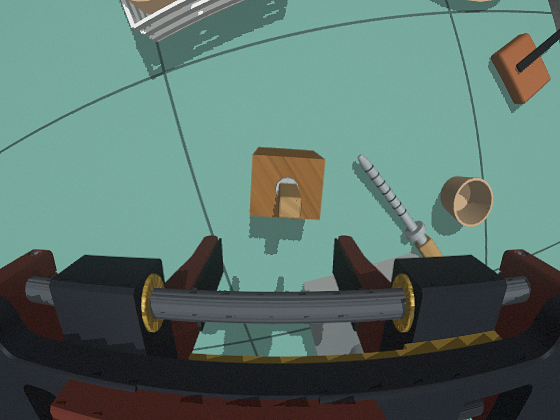

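Request:
carry_out(series=[[0, 0, 0, 0.058], [0, 9, -4.5, 0], [0, 0, 0, 0], [20, 0, -0.5, 0], [20, 0, -0.5, 0], [0, 0, 0, 0]])

```text
clock: 12.05
ee_pos: [0.4454, 0.279, 0.2297]
tool_rot: [[-0.003, 0.949, -0.314], [-0.023, -0.314, -0.949], [-1.0, 0.004, 0.023]]
ft_force: [-0.4, 0.5, 0.0]
finger_gap: 0.0602
```

```bash
cat >> h.py <<'E'
def to(x,y,z,R=None):
    s=S(); R=s['tool_rot']; print('delta tool mm',(R.T@(np.array([x,y,z])-s['ee_pos'])*1000).round(1),'yang',np.degrees(np.arctan2(R[1,1],R[0,1])).round(2))
E
python3 -c "
from h import *
to(.444,.279,.165)"
```

```text
t 12.05 p [0.4454 0.279  0.2297] F [-0.45  0.47  0.03] M [-0.04 -0.06  0.02] gap 0.0602
[[-0.003, 0.949, -0.314], [-0.023, -0.314, -0.949], [-1.0, 0.004, 0.023]] q [ 0.05  0.37 -0.9   1.76  0.32  1.19 -1.27]
delta tool mm [64.7 -1.6 -1. ] yang -18.31
```

Request:
carry_out(series=[[15, -0.5, -0.3, 0], [15, -0.5, -0.3, 0], [15, -0.5, -0.3, 0], [15, 0, -0.2, 0], [5, 0, 0, 0], [0, 0, 0, 0]])

```text
clock: 12.65
ee_pos: [0.4445, 0.2798, 0.1609]
tool_rot: [[-0.003, 0.95, -0.313], [-0.022, -0.313, -0.95], [-1.0, 0.004, 0.022]]
ft_force: [1.6, 0.0, -0.3]
finger_gap: 0.0601
```

```bash
python3 -c "
from h import *
to(.444,.279,.165);wrist('w7')"
```

```text
t 12.65 p [0.4445 0.2798 0.1609] F [ 1.62  0.05 -0.32] M [-0.02 -0.03  0.02] gap 0.0601
[[-0.003, 0.95, -0.313], [-0.022, -0.313, -0.95], [-1.0, 0.004, 0.022]] q [ 0.    0.44 -0.87  1.85  0.4   1.05 -1.34]
delta tool mm [-4.1 -0.2  1. ] yang -18.24
t 12.65 p [0.4445 0.2798 0.1609] F [ 1.62  0.05 -0.32] M [-0.02 -0.03  0.02] gap 0.0601
[[-0.003, 0.95, -0.313], [-0.022, -0.313, -0.95], [-1.0, 0.004, 0.022]] q [ 0.    0.44 -0.87  1.85  0.4   1.05 -1.34]
```

View pics/w7.png

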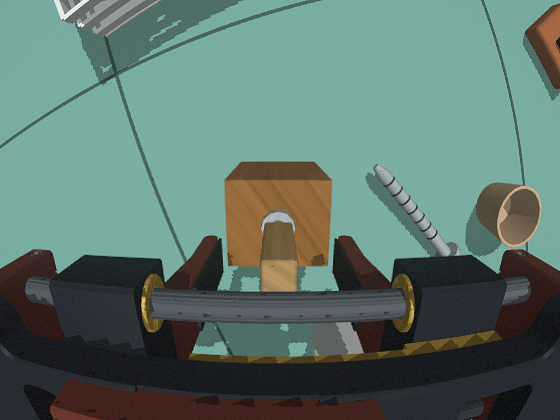

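Request:
carry_out(series=[[-4, 0, 1, 0], [0, 0, 0, 0], [0, 0, 0, 0], [0, 0, 0, 0], [0, 0, 0, 0], [0, 0, 0, 0], [0, 0, 0, 0], [0, 0, 0, 0], [0, 0, 0, 0], [0, 0, 0, 0]], fingers=0)

```text
clock: 13.7
ee_pos: [0.4455, 0.2799, 0.1682]
tool_rot: [[0.001, 0.95, -0.313], [-0.02, -0.313, -0.949], [-1.0, 0.008, 0.019]]
ft_force: [0.5, -0.2, 0.3]
finger_gap: 0.0175
```

```bash
python3 -c "
from h import *
to(.444,.279,.165)"
```

```text
t 13.7 p [0.4455 0.2799 0.1682] F [ 0.49 -0.21  0.28] M [-0.08 -0.06  0.03] gap 0.0175
[[0.001, 0.95, -0.313], [-0.02, -0.313, -0.949], [-1.0, 0.008, 0.019]] q [ 0.01  0.43 -0.87  1.84  0.39  1.06 -1.33]
delta tool mm [ 3.2 -1.1  1.3] yang -18.25
```

Request:
carry_out(series=[[-15, 0, 0, 0], [-25, 0, -0.5, 0], [-25, 0, -0.5, 0], [-25, 0, -0.5, 0], [-25, 0, -0.5, 0], [-20, 0, -0.5, 0], [0, 0, 0, 0]])

```text
clock: 14.4
ee_pos: [0.4448, 0.2853, 0.3127]
tool_rot: [[0.0, 0.95, -0.311], [-0.02, -0.311, -0.95], [-1.0, 0.006, 0.019]]
ft_force: [0.1, 0.5, -1.3]
finger_gap: 0.0177
```

```bash
python3 -c "
from h import *
to(.4455,.280,.318)
R0=np.array([[0.001,.95,-.313],[-.02,-.313,-.949],[-1,.008,.019]]);print(env.sense()['tool_rot']@R0.T@[0,0,1])"
```

```text
t 14.4 p [0.4448 0.2853 0.3127] F [ 0.13  0.53 -1.34] M [ 0.02 -0.05 -0.02] gap 0.0177
[[0.0, 0.95, -0.311], [-0.02, -0.311, -0.95], [-1.0, 0.006, 0.019]] q [ 0.07  0.31 -0.93  1.63  0.26  1.35 -1.22]
delta tool mm [-5.2  2.4  4.9] yang -18.12
[ 1.41458319e-03 -7.09106002e-04  1.00021123e+00]
```

Request:
carry_out(series=[[-20, 0, 0, 0], [0, 15, 28, 0], [0, 15, 28, 0], [0, 15, 28, 0], [0, 15, 28, 0], [0, 0, 0, 0]])

```text
clock: 15.0
ee_pos: [0.465, 0.1568, 0.3331]
tool_rot: [[-0.004, 0.952, -0.306], [-0.021, -0.306, -0.952], [-1.0, 0.003, 0.021]]
ft_force: [0.4, 0.3, -2.3]
finger_gap: 0.0177
```

```bash
python3 -c "
from h import *
to(.487,.035,.318)"
```

```text
t 15.0 p [0.465  0.1568 0.3331] F [ 0.41  0.28 -2.27] M [-0.   -0.03  0.07] gap 0.0177
[[-0.004, 0.952, -0.306], [-0.021, -0.306, -0.952], [-1.0, 0.003, 0.021]] q [ 0.34  0.2  -0.9   1.68  0.17  1.35 -0.9 ]
delta tool mm [ 17.5  58.2 108.9] yang -17.81
```

Request:
carry_out(series=[[0, 15, 28, 0], [0, 15, 28, 0], [0, 15, 28, 0], [0, 10, 20, 0], [0, 0, 0, 0]])

```text
clock: 15.5
ee_pos: [0.4837, 0.0385, 0.3323]
tool_rot: [[-0.008, 0.953, -0.303], [-0.02, -0.304, -0.953], [-1.0, -0.002, 0.021]]
ft_force: [-0.7, 0.6, -1.6]
finger_gap: 0.0179
```

```bash
python3 - <<'E'
from h import *
to(.487,.035,.318)
wrist('w8')
for n in ['scene','top']:
    c=capture(n);cv2.imwrite(f'pics/{n}2.png',c['img']);np.savez(f'{n}2.npz',**c)
a=cv2.imread('pics/scene2.png');b=cv2.imread('pics/top2.png')
f=lambda im,x,y,w,h:cv2.resize(im[y:y+h,x:x+w],(400,450),interpolation=cv2.INTER_CUBIC)
cv2.imwrite('pics/crop2.png',np.hstack([f(a,270,70,96,108),f(b,210,200,96,108)]))
E
```

```text
t 15.5 p [0.4837 0.0385 0.3323] F [-0.66  0.56 -1.57] M [-0.01 -0.11  0.01] gap 0.0179
[[-0.008, 0.953, -0.303], [-0.02, -0.304, -0.953], [-1.0, -0.002, 0.021]] q [ 0.54  0.17 -0.83  1.7   0.15  1.35 -0.63]
delta tool mm [14.4  4.2  2. ] yang -17.67
t 15.5 p [0.4837 0.0385 0.3323] F [-0.66  0.56 -1.57] M [-0.01 -0.11  0.01] gap 0.0179
[[-0.008, 0.953, -0.303], [-0.02, -0.304, -0.953], [-1.0, -0.002, 0.021]] q [ 0.54  0.17 -0.83  1.7   0.15  1.35 -0.63]
```

View pics/w8.png

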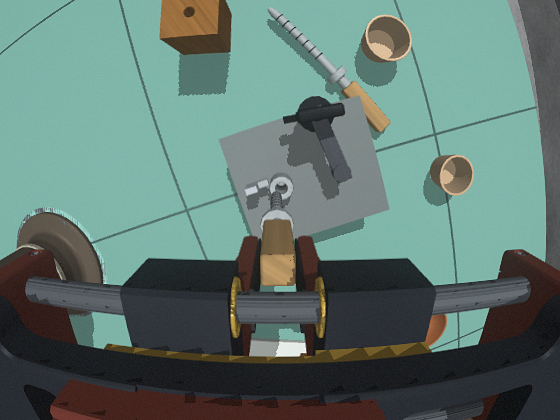

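View pics/crop2.png

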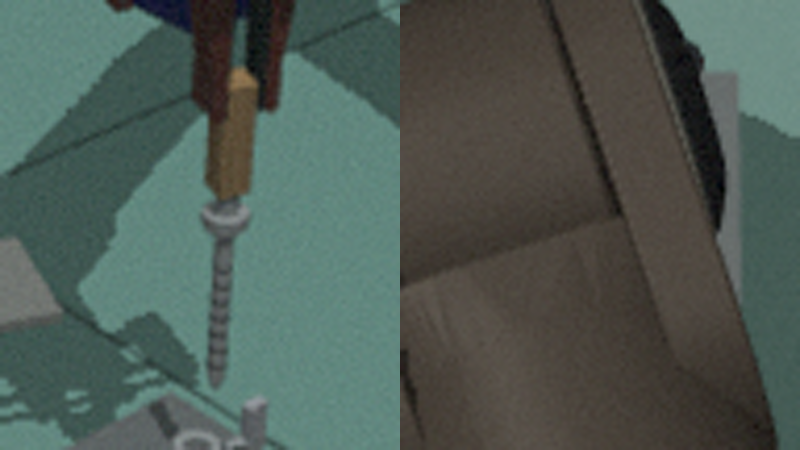

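```bash
python3 - <<'E'
from h import *
d=L('w8')
cv2.imwrite('pics/w8c.png',cv2.resize(d['img'][160:260,220:340],(720,600),interpolation=cv2.INTER_CUBIC))
E
```

```text
(no output)
```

View pics/w8c.png

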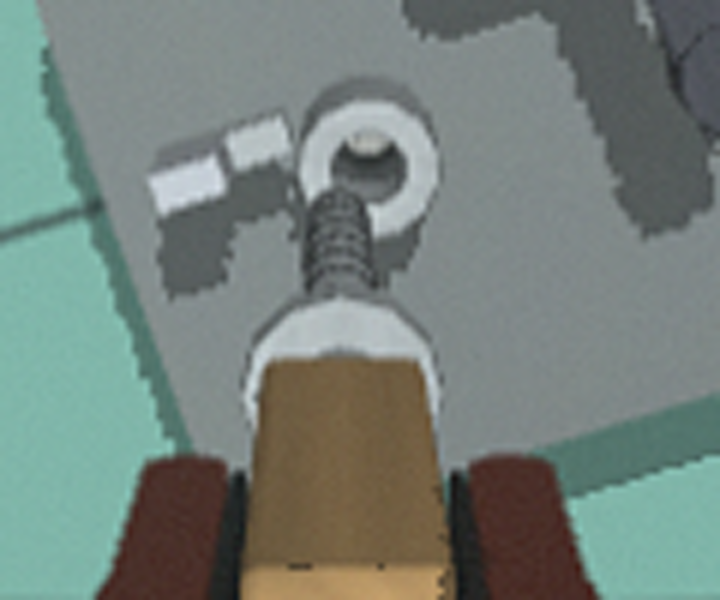

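```bash
python3 - <<'E'
from h import *
d=L('w8')
print('mouth',wpoint(d,281.2,187.6,.135)); 
for z in (.17,.174,.178): print('tip',z,wpoint(d,276.4,191.9,z))
P=wpm(d)
# mouth ring by depth
m=((P>[.46,.0,.13])&(P<[.51,.07,.139])).all(-1);q=P[m];print(len(q),q.mean(0),cv2.minAreaRect((q[:,:2]*1000).astype(np.float32)))
m=((P>[.46,.0,.145])&(P<[.51,.07,.20])).all(-1);q=P[m]
for lo in np.arange(.165,.2,.005):
    k=(q[:,2]>lo)&(q[:,2]<=lo+.005)
    if k.sum()>2: print(round(lo,3),k.sum(),q[k].mean(0).round(4),q[k].min(0).round(4),q[k].max(0).round(4))
# scene view
c=L('scene2');P=pm(c)
m=((P>[.45,.0,.15])&(P<[.52,.08,.26])).all(-1);q=P[m];vu=np.argwhere(m)
for lo in np.arange(.165,.26,.01):
    k=(q[:,2]>lo)&(q[:,2]<=lo+.01)
    if k.sum()>2: print(round(lo,3),k.sum(),q[k].mean(0).round(4),np.median(vu[k],0))
print(q[:,2].min())
E
```

```text
mouth [0.48565271 0.03461831 0.135     ]
tip 0.17 [0.48125731 0.03847619 0.17      ]
tip 0.174 [0.48153161 0.0392782  0.174     ]
tip 0.178 [0.48180592 0.04008021 0.178     ]
344 [0.48261185 0.03847188 0.13441091] ((480.7171936035156, 40.97953796386719), (24.098615646362305, 41.97593307495117), 46.8453254699707)
0.18 3 [0.4797 0.0426 0.1821] [0.4779 0.0422 0.1817] [0.4823 0.0428 0.1826]
0.185 8 [0.4828 0.0422 0.187 ] [0.4803 0.0397 0.1852] [0.4855 0.0432 0.1898]
0.19 13 [0.4812 0.0417 0.1916] [0.4765 0.0374 0.1901] [0.4857 0.0434 0.1929]
0.195 11 [0.4831 0.0418 0.1973] [0.4794 0.0373 0.195 ] [0.4856 0.0432 0.1999]
0.175 12 [0.4818 0.0417 0.181 ] [160.5 322. ]
0.185 17 [0.4823 0.0415 0.1906] [157. 322.]
0.195 19 [0.4829 0.0421 0.2008] [153. 322.]
0.205 17 [0.4831 0.0408 0.2102] [150. 322.]
0.215 17 [0.4838 0.0419 0.2199] [146. 322.]
0.225 19 [0.4826 0.0425 0.2302] [142. 323.]
0.235 20 [0.4836 0.042  0.2404] [138. 323.]
0.245 21 [0.4835 0.0414 0.2503] [134. 323.]
0.255 9 [0.483  0.0398 0.2568] [131. 322.]
0.15086080929567505
```

Request:
carry_out(series=[[0, 5.4, 2.2, 0], [0, 0, 0, 0], [13, 0, 0, 0], [13, 0, 0, 0], [0, 0, 0, 0]])

```text
clock: 16.15
ee_pos: [0.487, 0.043, 0.3043]
tool_rot: [[-0.007, 0.957, -0.291], [-0.017, -0.291, -0.956], [-1.0, -0.002, 0.019]]
ft_force: [0.8, -0.3, -1.5]
finger_gap: 0.0182
```

```bash
python3 - <<'E'
from h import *
to(.488,.034,.29)
wrist('w9');d=L('w9')
c=capture('scene');np.savez('scene3.npz',**c)
f=lambda im,x,y,w,h:cv2.resize(im[y:y+h,x:x+w],(400,450),interpolation=cv2.INTER_CUBIC)
cv2.imwrite('pics/w9c.png',np.hstack([f(d['img'],240,150,80,90),f(c['img'],280,110,80,90)]))
E
```

```text
t 16.15 p [0.487  0.043  0.3043] F [ 0.82 -0.26 -1.48] M [-0.07 -0.03  0.  ] gap 0.0182
[[-0.007, 0.957, -0.291], [-0.017, -0.291, -0.956], [-1.0, -0.002, 0.019]] q [ 0.52  0.2  -0.83  1.74  0.17  1.29 -0.64]
delta tool mm [14.5  3.6  8.1] yang -16.93
t 16.15 p [0.487  0.043  0.3043] F [ 0.82 -0.26 -1.48] M [-0.07 -0.03  0.  ] gap 0.0182
[[-0.007, 0.957, -0.291], [-0.017, -0.291, -0.956], [-1.0, -0.002, 0.019]] q [ 0.52  0.2  -0.83  1.74  0.17  1.29 -0.64]
```

View pics/w9c.png

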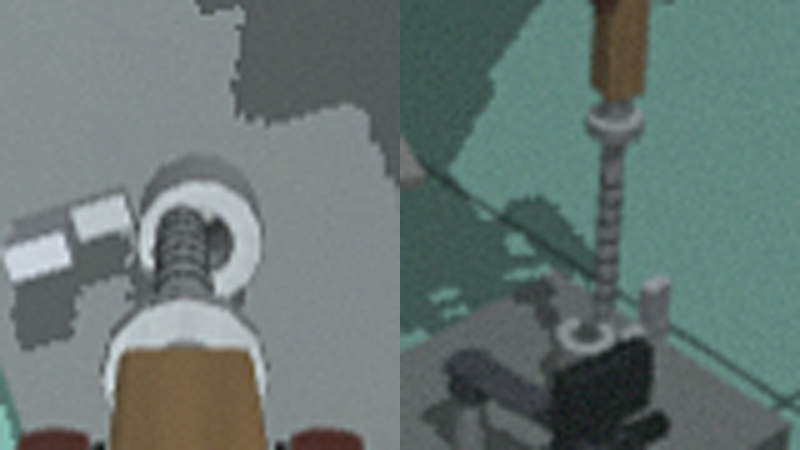

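```bash
python3 - <<'E'
from h import *
d=L('w9')
print('mouth',wpoint(d,279.6,197,.135),'tip',wpoint(d,275.6,192.4,.146))
to(.4879,.0339,.3043)
E
```

```text
mouth [0.48580109 0.03567432 0.135     ] tip [0.48391953 0.04391731 0.146     ]
t 16.25 p [0.4877 0.0431 0.3059] F [ 0.02 -0.2  -1.11] M [-0.03 -0.07 -0.03] gap 0.0178
[[-0.006, 0.957, -0.291], [-0.017, -0.292, -0.956], [-1.0, -0.0, 0.018]] q [ 0.52  0.2  -0.83  1.73  0.17  1.29 -0.64]
delta tool mm [1.7 2.9 8.7] yang -16.95
```

Request:
carry_out(series=[[0, 2, 5, 0]])

```text
clock: 16.35
ee_pos: [0.4882, 0.0384, 0.3062]
tool_rot: [[-0.005, 0.957, -0.29], [-0.017, -0.29, -0.957], [-1.0, -0.0, 0.017]]
ft_force: [-0.1, -0.4, -1.2]
finger_gap: 0.0176
```

Request:
carry_out(series=[[0, 0.5, 2.5, 0]])

```text
clock: 16.45
ee_pos: [0.4881, 0.0351, 0.3064]
tool_rot: [[-0.005, 0.957, -0.291], [-0.017, -0.291, -0.957], [-1.0, 0.0, 0.018]]
ft_force: [-1.8, 0.1, -2.1]
finger_gap: 0.0177
```

Request:
carry_out(series=[[0, 0, 0, 0]])

```text
clock: 16.55
ee_pos: [0.4883, 0.0345, 0.3067]
tool_rot: [[-0.004, 0.957, -0.292], [-0.017, -0.292, -0.956], [-1.0, 0.001, 0.018]]
ft_force: [-0.0, 0.3, -1.3]
finger_gap: 0.0178
```

Request:
carry_out(series=[[5, 0, 0.4, 0], [0, 0, 0, 0]])

```text
clock: 16.75
ee_pos: [0.4884, 0.0336, 0.3017]
tool_rot: [[-0.004, 0.956, -0.292], [-0.017, -0.292, -0.956], [-1.0, 0.002, 0.017]]
ft_force: [-0.3, 0.4, -1.8]
finger_gap: 0.0176
```

```bash
python3 - <<'E'
from h import *
to(.488,.0342,.30)
wrist('w10');d=L('w10')
c=capture('scene');np.savez('scene4.npz',**c)
f=lambda im,x,y,w,h:cv2.resize(im[y:y+h,x:x+w],(400,450),interpolation=cv2.INTER_CUBIC)
cv2.imwrite('pics/w10c.png',np.hstack([f(d['img'],240,150,80,90),f(c['img'],280,110,80,90)]))
E
```

```text
t 16.75 p [0.4884 0.0336 0.3017] F [-0.28  0.41 -1.75] M [-0.03 -0.04 -0.02] gap 0.0176
[[-0.004, 0.956, -0.292], [-0.017, -0.292, -0.956], [-1.0, 0.002, 0.017]] q [ 0.54  0.2  -0.82  1.74  0.17  1.28 -0.62]
delta tool mm [ 1.7 -0.5 -0.4] yang -17.01
t 16.75 p [0.4884 0.0336 0.3017] F [-0.28  0.41 -1.75] M [-0.03 -0.04 -0.02] gap 0.0176
[[-0.004, 0.956, -0.292], [-0.017, -0.292, -0.956], [-1.0, 0.002, 0.017]] q [ 0.54  0.2  -0.82  1.74  0.17  1.28 -0.62]
```

View pics/w10c.png

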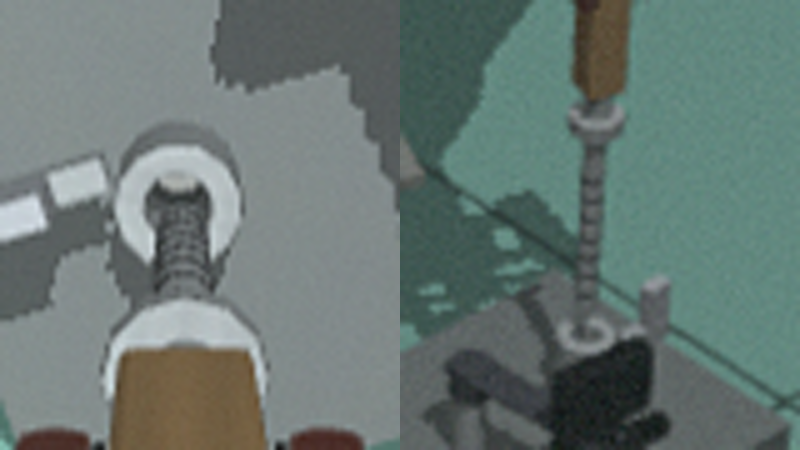

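Request:
carry_out(series=[[6, -0.4, 0, 0], [6, 0, 0, 0], [0, 0, 0, 0]])

```text
clock: 17.15
ee_pos: [0.4882, 0.0341, 0.2892]
tool_rot: [[-0.003, 0.956, -0.292], [-0.017, -0.292, -0.956], [-1.0, 0.002, 0.017]]
ft_force: [0.2, -0.4, -0.3]
finger_gap: 0.0181
```

```bash
python3 - <<'E'
from h import *
to(.488,.0340,.28)
wrist('w11');d=L('w11')
c=capture('scene');np.savez('scene5.npz',**c)
f=lambda im,x,y,w,h:cv2.resize(im[y:y+h,x:x+w],(400,450),interpolation=cv2.INTER_CUBIC)
cv2.imwrite('pics/w11c.png',np.hstack([f(d['img'],240,150,80,90),f(c['img'],280,110,80,90)]))
E
```

```text
t 17.15 p [0.4882 0.0341 0.2892] F [ 0.18 -0.37 -0.29] M [-0.06 -0.02 -0.05] gap 0.0181
[[-0.003, 0.956, -0.292], [-0.017, -0.292, -0.956], [-1.0, 0.002, 0.017]] q [ 0.53  0.21 -0.82  1.76  0.17  1.25 -0.63]
delta tool mm [ 9.2 -0.1 -0.1] yang -16.97
t 17.15 p [0.4882 0.0341 0.2892] F [ 0.18 -0.37 -0.29] M [-0.06 -0.02 -0.05] gap 0.0181
[[-0.003, 0.956, -0.292], [-0.017, -0.292, -0.956], [-1.0, 0.002, 0.017]] q [ 0.53  0.21 -0.82  1.76  0.17  1.25 -0.63]
```

View pics/w11c.png

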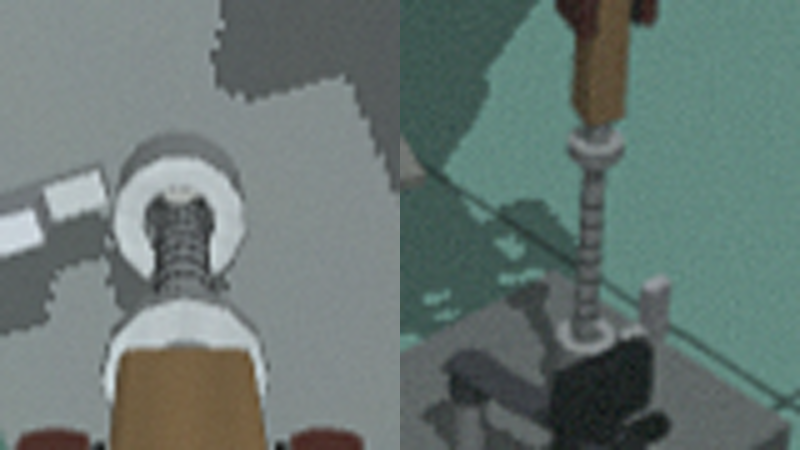

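Request:
carry_out(series=[[6, 0, -0.1, 0], [6, 0, -0.1, 0], [6, 0, -0.1, 0]])

```text
clock: 17.55
ee_pos: [0.4891, 0.0344, 0.2714]
tool_rot: [[-0.0, 0.956, -0.292], [-0.017, -0.292, -0.956], [-1.0, 0.005, 0.016]]
ft_force: [0.1, 0.2, -1.8]
finger_gap: 0.0176
```

Request:
carry_out(series=[[6, 0, -0.1, 0], [6, 0, -0.1, 0]])

```text
clock: 17.75
ee_pos: [0.4889, 0.0343, 0.258]
tool_rot: [[-0.001, 0.956, -0.292], [-0.017, -0.292, -0.956], [-1.0, 0.004, 0.016]]
ft_force: [-0.6, -0.2, -1.7]
finger_gap: 0.0175
```

Request:
carry_out(series=[[7, -0.5, 0, 0], [7, -0.5, 0, 0], [7, 0, 0, 0]])

```text
clock: 18.05
ee_pos: [0.4878, 0.0342, 0.235]
tool_rot: [[-0.001, 0.956, -0.292], [-0.017, -0.292, -0.956], [-1.0, 0.004, 0.016]]
ft_force: [-0.4, 0.5, -2.2]
finger_gap: 0.0179
```

Request:
carry_out(series=[[7, -0.2, 0, 0], [7, -0.2, 0, 0], [7, 0, 0, 0]])

```text
clock: 18.35
ee_pos: [0.4873, 0.034, 0.212]
tool_rot: [[-0.001, 0.956, -0.292], [-0.017, -0.292, -0.956], [-1.0, 0.004, 0.016]]
ft_force: [-0.0, -0.0, -1.6]
finger_gap: 0.0178
```

Request:
carry_out(series=[[5, 0, 0, 0], [5, 0, 0, 0], [4, 0, 0, 0], [0, 0, 0, 0]])

```text
clock: 18.75
ee_pos: [0.4868, 0.0336, 0.1957]
tool_rot: [[-0.003, 0.956, -0.292], [-0.017, -0.292, -0.956], [-1.0, 0.002, 0.017]]
ft_force: [-0.7, -0.6, -1.9]
finger_gap: 0.0178
```

Request:
carry_out(series=[[2, 0, 0, 0], [2, 0, 0, 0]])

```text
clock: 18.95
ee_pos: [0.4876, 0.034, 0.193]
tool_rot: [[-0.001, 0.956, -0.292], [-0.017, -0.292, -0.956], [-1.0, 0.004, 0.016]]
ft_force: [-7.5, 0.8, 23.9]
finger_gap: 0.0177
```

Request:
carry_out(series=[[0, 0, 0, 0], [0, 0, 0, 0], [0, 0, 0, 0], [0, 0, 0, 0], [0, 0, 0, 0], [0, 0, 0, 0], [0, 0, 0, 0], [0, 0, 0, 0]])

```text
clock: 19.75
ee_pos: [0.488, 0.034, 0.1934]
tool_rot: [[0.0, 0.956, -0.292], [-0.017, -0.292, -0.956], [-1.0, 0.005, 0.016]]
ft_force: [-0.0, 0.4, -2.1]
finger_gap: 0.0176
```

```bash
python3 - <<'E'
from h import *
to(.488,.0340,.193)
wrist('w12');d=L('w12')
c=capture('scene');np.savez('scene6.npz',**c)
f=lambda im,x,y,w,h:cv2.resize(im[y:y+h,x:x+w],(400,450),interpolation=cv2.INTER_CUBIC)
cv2.imwrite('pics/w12c.png',np.hstack([f(d['img'],240,150,80,90),f(c['img'],280,110,80,90)]))
E
```

```text
t 19.75 p [0.488  0.034  0.1934] F [-0.02  0.42 -2.06] M [-0.01 -0.05  0.03] gap 0.0176
[[0.0, 0.956, -0.292], [-0.017, -0.292, -0.956], [-1.0, 0.005, 0.016]] q [ 0.49  0.3  -0.8   1.9   0.27  1.05 -0.72]
delta tool mm [0.4 0.  0. ] yang -16.98
t 19.75 p [0.488  0.034  0.1934] F [-0.02  0.42 -2.06] M [-0.01 -0.05  0.03] gap 0.0176
[[0.0, 0.956, -0.292], [-0.017, -0.292, -0.956], [-1.0, 0.005, 0.016]] q [ 0.49  0.3  -0.8   1.9   0.27  1.05 -0.72]
```

View pics/w12c.png

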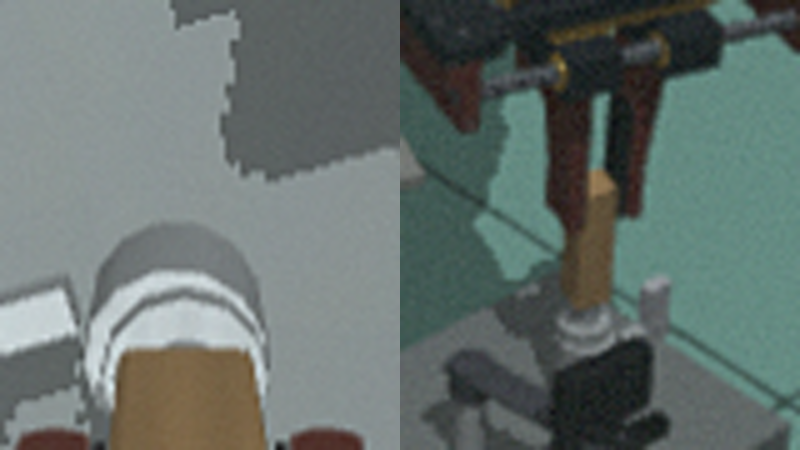

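Request:
carry_out(series=[[1, 0, 0, 0], [0.6, 0, 0, 0], [0.6, 0, 0, 0], [0.6, 0, 0, 0], [0.6, 0, 0, 0], [0.6, 0, 0, 0], [0.6, 0, 0, 0], [0.6, 0, 0, 0], [0.6, 0, 0, 0], [0.6, 0, 0, 0]])

```text
clock: 20.85
ee_pos: [0.4882, 0.0344, 0.1931]
tool_rot: [[0.002, 0.956, -0.292], [-0.021, -0.292, -0.956], [-1.0, 0.008, 0.02]]
ft_force: [-3.2, -1.0, 5.4]
finger_gap: 0.018
```

Request:
carry_out(series=[[-8, 0, 0, 0], [-12, 0, -0.2, 0], [-14, 0, -0.2, 0], [-14, 0, -0.2, 0]])

```text
clock: 21.25
ee_pos: [0.4875, 0.0362, 0.2433]
tool_rot: [[-0.0, 0.957, -0.292], [-0.021, -0.292, -0.956], [-1.0, 0.006, 0.02]]
ft_force: [-0.1, -0.0, -1.6]
finger_gap: 0.0178
```

Request:
carry_out(series=[[-14, 0, -0.2, 0], [-14, 0, -0.2, 0], [-14, 0, -0.2, 0]])

```text
clock: 21.55
ee_pos: [0.4878, 0.0379, 0.2897]
tool_rot: [[0.002, 0.957, -0.291], [-0.021, -0.291, -0.957], [-1.0, 0.008, 0.02]]
ft_force: [1.0, 0.6, -2.3]
finger_gap: 0.0179
```

Request:
carry_out(series=[[-14, 0, 1, 0], [-14, 0, 0, 0], [-14, 0, 0, 0], [0, 0, 0, 0]])

```text
clock: 21.95
ee_pos: [0.4882, 0.0391, 0.3389]
tool_rot: [[0.008, 0.957, -0.29], [-0.021, -0.29, -0.957], [-1.0, 0.014, 0.017]]
ft_force: [0.4, 0.8, -1.0]
finger_gap: 0.0176
```

```bash
python3 - <<'E'
from h import *
to(.3702,-.3138,.28)
E
```

```text
t 21.95 p [0.4882 0.0391 0.3389] F [ 0.39  0.84 -1.02] M [ 0.02 -0.03  0.01] gap 0.0176
[[0.008, 0.957, -0.29], [-0.021, -0.29, -0.957], [-1.0, 0.014, 0.017]] q [ 0.54  0.16 -0.83  1.69  0.15  1.34 -0.61]
delta tool mm [ 65.2 -11.5 370.9] yang -16.84
```

Request:
carry_out(series=[[0, -3, 20, 0], [0, -5, 37, 0], [0, -5, 37, 0], [0, -5, 37, 0], [0, -5, 37, 0], [0, -5, 37, 0], [0, -5, 37, 0], [0, -5, 37, 0]])

```text
clock: 22.75
ee_pos: [0.3681, -0.2194, 0.3422]
tool_rot: [[0.011, 0.961, -0.278], [-0.018, -0.277, -0.961], [-1.0, 0.015, 0.014]]
ft_force: [0.8, -0.4, -1.5]
finger_gap: 0.0176
```

```bash
python3 - <<'E'
from h import *
to(.331,-.298,.30)
E
```

```text
t 22.75 p [ 0.3681 -0.2194  0.3422] F [ 0.8  -0.4  -1.47] M [-0.02 -0.11  0.01] gap 0.0176
[[0.011, 0.961, -0.278], [-0.018, -0.277, -0.961], [-1.0, 0.015, 0.014]] q [ 0.97 -0.01 -0.54  1.82  0.01  1.31  0.15]
delta tool mm [ 43.2 -14.5  85.2] yang -16.11
```

Request:
carry_out(series=[[0, -6, 35, 0], [0, -5, 30, 0], [0, -3, 15, 0], [0, 0, 0, 0]])

```text
clock: 23.15
ee_pos: [0.3267, -0.2991, 0.342]
tool_rot: [[0.009, 0.958, -0.285], [-0.018, -0.285, -0.958], [-1.0, 0.014, 0.015]]
ft_force: [0.5, 0.3, -2.2]
finger_gap: 0.0178
```

```bash
python3 - <<'E'
from h import *
to(.331,-.298,.26)
E
```

```text
t 23.15 p [ 0.3267 -0.2991  0.342 ] F [ 0.53  0.26 -2.24] M [-0.03 -0.05  0.01] gap 0.0178
[[0.009, 0.958, -0.285], [-0.018, -0.285, -0.958], [-1.0, 0.014, 0.015]] q [ 1.07  0.01 -0.44  1.8   0.02  1.31  0.33]
delta tool mm [82.   2.7 -3.4] yang -16.56
```

Now lower to tip ≈ 0.09 (TCP 0.248), well in front of the pointer.

Request:
carry_out(series=[[20, 0, -0.5, 0], [25, 0, -0.5, 0], [25, 0, -0.5, 0], [15, 0, 0, 0], [0, 0, 0, 0]])

```text
clock: 23.65
ee_pos: [0.3307, -0.2943, 0.2543]
tool_rot: [[0.012, 0.96, -0.281], [-0.017, -0.281, -0.96], [-1.0, 0.016, 0.013]]
ft_force: [-0.5, 0.4, -0.6]
finger_gap: 0.0179
```

```bash
python3 - <<'E'
from h import *
to(.331,-.298,.233)
wrist('w13');d=L('w13')
c=capture('scene');np.savez('scene7.npz',**c)
t=capture('top');np.savez('top7.npz',**t)
f=lambda im,x,y,w,h:cv2.resize(im[y:y+h,x:x+w],(400,450),interpolation=cv2.INTER_CUBIC)
cv2.imwrite('pics/w13.png',d['img'])
cv2.imwrite('pics/w13c.png',np.hstack([f(d['img'],220,120,120,135),f(c['img'],210,60,80,90)]))
E
```

```text
t 23.65 p [ 0.3307 -0.2943  0.2543] F [-0.48  0.43 -0.62] M [-0.04 -0.02 -0.03] gap 0.0179
[[0.012, 0.96, -0.281], [-0.017, -0.281, -0.96], [-1.0, 0.016, 0.013]] q [ 1.05  0.07 -0.46  1.95  0.05  1.11  0.29]
delta tool mm [21.4  1.   3.2] yang -16.33
t 23.65 p [ 0.3307 -0.2943  0.2543] F [-0.48  0.43 -0.62] M [-0.04 -0.02 -0.03] gap 0.0179
[[0.012, 0.96, -0.281], [-0.017, -0.281, -0.96], [-1.0, 0.016, 0.013]] q [ 1.05  0.07 -0.46  1.95  0.05  1.11  0.29]
```

View pics/w13c.png

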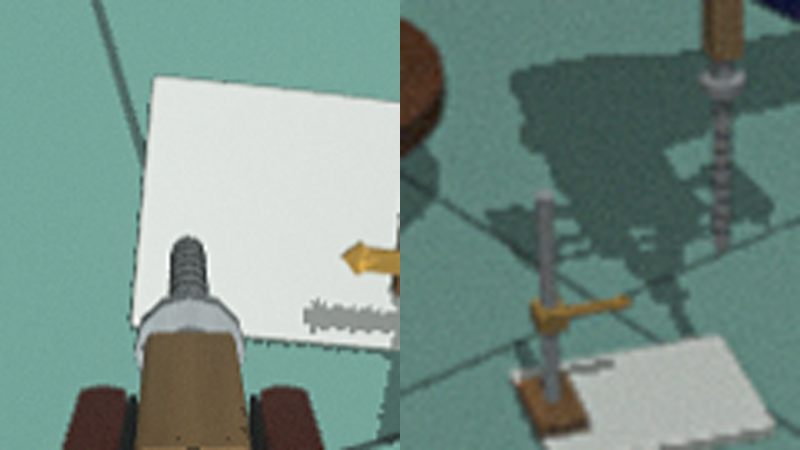

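```bash
python3 - <<'E'
from h import *
d=L('w13')
print('ptr',wpoint(d,322.2,197.0,.075)); print('tip',wpoint(d,275.7,191.9,.0962))
T=d['W']
# scene ray to tip : pixel (722,248) in crop -> 210+(722-400)/5-.4, 60+248/5-.4
c=L('scene7')
def sray(u,v):
    o=-c['R'].T@c['t']; r=c['R'].T@np.linalg.inv(c['intrinsics'])@[u,v,1]; return o,r/np.linalg.norm(r)
A=np.zeros((3,3));b=np.zeros(3)
u,v=210+322/5-.4,60+250/5-.4
for o,r in [sray(u,v),wray(d,275.7,191.9)]:
    M=np.eye(3)-np.outer(r,r);A+=M;b+=M@o
print('tri tip',np.linalg.solve(A,b))
A*=0;b*=0
for o,r in [sray(210+232/5-.4,60+301/5-.4),wray(d,322.2,197.0)]:
    M=np.eye(3)-np.outer(r,r);A+=M;b+=M@o
print('tri ptr',np.linalg.solve(A,b))
# gauge tilt from scene cloud
P=pm(c);m=((P>[.28,-.35,.10])&(P<[.38,-.25,.19])).all(-1);q=P[m]
for lo in np.arange(.1,.19,.01):
    k=(q[:,2]>lo)&(q[:,2]<=lo+.01)
    if k.sum()>2: print(round(lo,3),k.sum(),np.median(q[k],0).round(4))
E
```

```text
ptr [ 0.37780894 -0.31712281  0.075     ]
tip [ 0.33086069 -0.29290515  0.0962    ]
tri tip [ 0.33155422 -0.29247167  0.10080959]
tri ptr [ 0.37770521 -0.31703977  0.07477185]
0.1 8 [ 0.3326 -0.2919  0.1055]
0.11 8 [ 0.3328 -0.2921  0.1138]
0.12 11 [ 0.3337 -0.2911  0.1239]
0.13 9 [ 0.3332 -0.2905  0.1335]
0.14 11 [ 0.3326 -0.2927  0.1437]
0.15 11 [ 0.3339 -0.292   0.1566]
0.16 10 [ 0.3327 -0.2928  0.1644]
0.17 10 [ 0.3331 -0.2926  0.1758]
0.18 12 [ 0.3316 -0.294   0.1853]
```

Request:
carry_out(series=[[10, 0, 0, 0], [10, 0, 0, 0], [0, 11, 3, 0], [0, 12, 3, 0], [0, 0, 0, 0]])

```text
clock: 24.3
ee_pos: [0.3558, -0.3103, 0.2384]
tool_rot: [[0.018, 0.959, -0.282], [-0.024, -0.282, -0.959], [-1.0, 0.024, 0.018]]
ft_force: [-0.4, 0.2, -1.5]
finger_gap: 0.0177
```

```bash
python3 - <<'E'
from h import *
to(.3698,-.3151,.2327)
E
```

```text
t 24.3 p [ 0.3558 -0.3103  0.2384] F [-0.4   0.21 -1.53] M [-0.02  0.   -0.04] gap 0.0177
[[0.018, 0.959, -0.282], [-0.024, -0.282, -0.959], [-1.0, 0.024, 0.018]] q [ 1.03  0.14 -0.46  1.92  0.08  1.07  0.25]
delta tool mm [ 6.  14.6  0.5] yang -16.37
```

Request:
carry_out(series=[[3, 5, 0, 0], [3, 3, 0, 0], [0, 0, 0, 0]])

```text
clock: 24.6
ee_pos: [0.365, -0.3131, 0.232]
tool_rot: [[0.018, 0.959, -0.282], [-0.023, -0.282, -0.959], [-1.0, 0.024, 0.017]]
ft_force: [0.8, 0.1, -1.2]
finger_gap: 0.018
```

```bash
python3 - <<'E'
from h import *
to(.3698,-.3151,.2327)
wrist('w14');d=L('w14')
c=capture('scene');np.savez('scene8.npz',**c)
f=lambda im,x,y,w,h:cv2.resize(im[y:y+h,x:x+w],(400,450),interpolation=cv2.INTER_CUBIC)
cv2.imwrite('pics/w14c.png',np.hstack([f(d['img'],240,150,80,90),f(c['img'],230,70,64,72)]))
E
```

```text
t 24.6 p [ 0.365  -0.3131  0.232 ] F [ 0.75  0.11 -1.23] M [ 0.01 -0.   -0.03] gap 0.018
[[0.018, 0.959, -0.282], [-0.023, -0.282, -0.959], [-1.0, 0.024, 0.017]] q [ 1.02  0.16 -0.46  1.91  0.09  1.06  0.23]
delta tool mm [-0.6  5.2  0.5] yang -16.36
t 24.6 p [ 0.365  -0.3131  0.232 ] F [ 0.75  0.11 -1.23] M [ 0.01 -0.   -0.03] gap 0.018
[[0.018, 0.959, -0.282], [-0.023, -0.282, -0.959], [-1.0, 0.024, 0.017]] q [ 1.02  0.16 -0.46  1.91  0.09  1.06  0.23]
```

View pics/w14c.png

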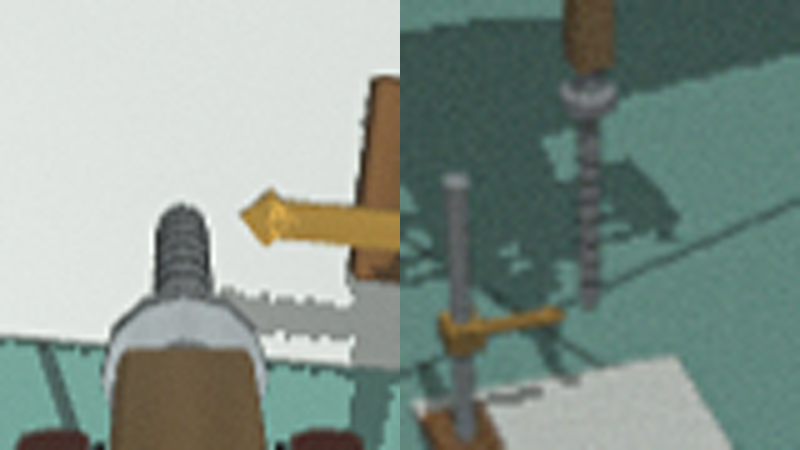

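```bash
cat > t.py <<'E'
from h import *
d=L('w14');c=L('scene8')
def sray(u,v):
    o=-c['R'].T@c['t']; r=c['R'].T@np.linalg.inv(c['intrinsics'])@[u,v,1]; return o,r/np.linalg.norm(r)
def tr(*rays):
    A=np.zeros((3,3));b=np.zeros(3)
    for o,r in rays:
        M=np.eye(3)-np.outer(r,r);A+=M;b+=M@o
    return np.linalg.solve(A,b)
sp=lambda x,y:sray(230+(x-400)/6.25-.42,70+y/6.25-.42)
print('tip',wpoint(d,276,191.2,.074),'ptr',wpoint(d,287.6,192.4,.075))
print('tri tip',tr(sp(590,307),wray(d,276,191.2)),'ptr',tr(sp(563,316),wray(d,287.6,192.4)))
X=np.array([.3664,-.3128,.074])
for z in (.070,.074,.078,.082): 
    X=wpoint(d,276,191.2,z); u=proj(c,X); print(z,'scene crop px',400+(u[0]-230+.42)*6.25,(u[1]-70+.42)*6.25)
X=wpoint(d,287.6,192.4,.075);u=proj(c,X);print('ptr pred',400+(u[0]-230+.42)*6.25,(u[1]-70+.42)*6.25)
E
python3 t.py
python3 - <<'E'
import numpy as np,cv2
c=np.load('scene8.npz')['img'];d=np.load('w14.npz')['img']
cv2.imwrite('pics/z.png',np.hstack([cv2.resize(d[178:208,260:300],(400,300),interpolation=cv2.INTER_NEAREST),cv2.resize(c[105:129,245:277],(400,300),interpolation=cv2.INTER_NEAREST)]))
E
```

```text
tip [ 0.36671658 -0.3120307   0.074     ] ptr [ 0.37784408 -0.31642999  0.075     ]
tri tip [ 0.36703383 -0.31173306  0.07651159] ptr [ 0.37816056 -0.31702967  0.07371445]
0.07 scene crop px 590.1095052470477 318.2354981656176
0.074 scene crop px 590.8743402274239 311.40601233436354
0.078 scene crop px 591.6423444442275 304.54822725447127
0.082 scene crop px 592.4135376368386 297.66196666593316
ptr pred 565.3404406581824 313.9822068977218
```

View pics/z.png

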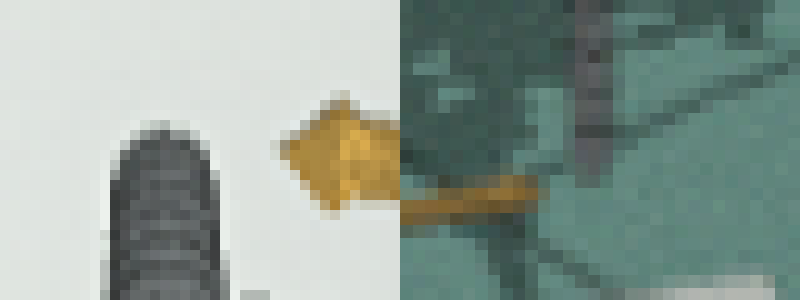

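Request:
carry_out(series=[[-0.5, 3.5, 0.3, 0], [0, 0, 0, 0], [0, 0, 0, 0]])

```text
clock: 25.0
ee_pos: [0.3679, -0.3145, 0.2333]
tool_rot: [[0.018, 0.959, -0.282], [-0.024, -0.282, -0.959], [-1.0, 0.025, 0.018]]
ft_force: [0.6, 0.5, -0.6]
finger_gap: 0.0177
```

```bash
python3 - <<'E'
from h import *
to(.3687,-.3146,.2323)
wrist('w15');d=L('w15')
c=capture('scene');np.savez('scene9.npz',**c);cv2.imwrite('pics/scene9.png',c['img'])
cv2.imwrite('pics/z2.png',np.hstack([cv2.resize(d['img'][178:208,260:300],(400,300),interpolation=cv2.INTER_NEAREST),cv2.resize(c['img'][105:129,245:277],(400,300),interpolation=cv2.INTER_NEAREST)]))
E
```

```text
t 25.0 p [ 0.3679 -0.3145  0.2333] F [ 0.57  0.49 -0.62] M [-0.05 -0.02  0.02] gap 0.0177
[[0.018, 0.959, -0.282], [-0.024, -0.282, -0.959], [-1.0, 0.025, 0.018]] q [ 1.01  0.17 -0.46  1.9   0.1   1.07  0.23]
delta tool mm [ 1.1  0.8 -0.1] yang -16.38
t 25.0 p [ 0.3679 -0.3145  0.2333] F [ 0.57  0.49 -0.62] M [-0.05 -0.02  0.02] gap 0.0177
[[0.018, 0.959, -0.282], [-0.024, -0.282, -0.959], [-1.0, 0.025, 0.018]] q [ 1.01  0.17 -0.46  1.9   0.1   1.07  0.23]
```

View pics/z2.png

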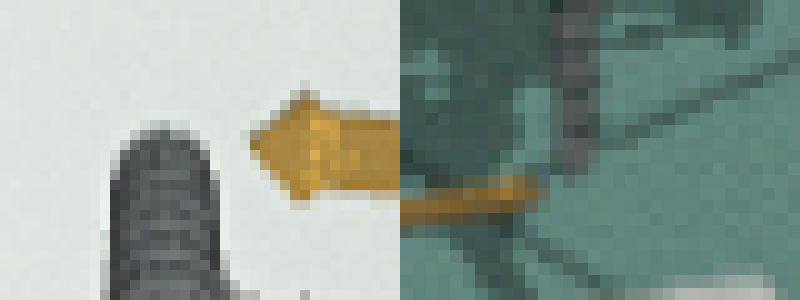

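View pics/scene9.png

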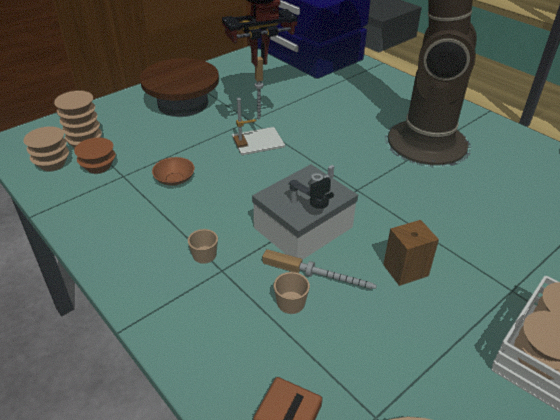

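Request:
carry_out(series=[[1.2, 1.2, 0, 0], [0, 0, 0, 0], [0, 0, 0, 0], [0, 0, 0, 0]])

```text
clock: 25.5
ee_pos: [0.369, -0.3149, 0.2321]
tool_rot: [[0.019, 0.959, -0.283], [-0.024, -0.282, -0.959], [-1.0, 0.025, 0.018]]
ft_force: [-0.2, -1.0, -1.1]
finger_gap: 0.0177
```

```bash
python3 - <<'E'
from h import *
to(.3695,-.3150,.2327)
wrist('w16');d=L('w16')
c=capture('scene');np.savez('scene10.npz',**c)
cv2.imwrite('pics/z3.png',np.hstack([cv2.resize(d['img'][178:208,260:300],(400,300),interpolation=cv2.INTER_NEAREST),cv2.resize(c['img'][105:129,245:277],(400,300),interpolation=cv2.INTER_NEAREST)]))
E
```

```text
t 25.5 p [ 0.369  -0.3149  0.2321] F [-0.16 -1.02 -1.08] M [-0.04 -0.   -0.03] gap 0.0177
[[0.019, 0.959, -0.283], [-0.024, -0.282, -0.959], [-1.0, 0.025, 0.018]] q [ 1.01  0.17 -0.46  1.9   0.1   1.06  0.22]
delta tool mm [-0.5  0.5 -0. ] yang -16.4
t 25.5 p [ 0.369  -0.3149  0.2321] F [-0.16 -1.02 -1.08] M [-0.04 -0.   -0.03] gap 0.0177
[[0.019, 0.959, -0.283], [-0.024, -0.282, -0.959], [-1.0, 0.025, 0.018]] q [ 1.01  0.17 -0.46  1.9   0.1   1.06  0.22]
```

View pics/z3.png

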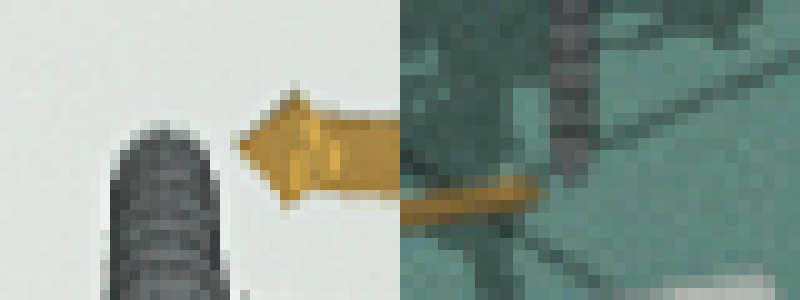

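```bash
python3 - <<'E'
from h import *
s=S(); print(np.abs(s['joint_velocities']).max()); print(order.hand_in()); S()
E
```

```text
t 25.6 p [ 0.369  -0.3149  0.2322] F [ 0.22  0.97 -2.41] M [ 0.03 -0.02 -0.04] gap 0.0173
[[0.019, 0.959, -0.283], [-0.024, -0.282, -0.959], [-1.0, 0.025, 0.018]] q [ 1.01  0.17 -0.46  1.9   0.1   1.06  0.22]
0.001110783979445191
the job is handed in; nothing more can be done
None
the job is handed in; nothing more can be done
```

I did the whole job in the order asked and handed it in at 25.6 s, with the arm still holding the gauge.

- **Cap:** I turned it counterclockwise to about 1.35–1.4 rad and swung it aside to about 1.45 rad. It was still there in the last full scene picture.
- **Gauge in the tube:** I took the smaller gauge from the stand and lowered it until the collar touched. The tool was then at z = 0.193 m, the height I expected for the collar on the mouth. The first contact was about 24 N. I then held for about 2 s, the second half with a light press (about 5 N at the end), and drew it right out. The hold may have lifted by up to 0.4 mm in its first part.
- **Final pose:** The tip is about 7–7.5 mm in front of the pointer's point. That leaves roughly 2 mm of clearance from the full rod radius. The tip is at about z = 0.074 m and the pointer at about 0.0747 m. The pointer did not visibly move, and the arm was still.

**Checks that disagreed or need noting:**
- **Larger gauge:** This look-alike started upright on its tip and toppled onto the table in the first seconds, before the arm was near it. It came to rest beside the tub, close to cup_a. I left it there. The cups and the dish look unmoved in the pictures, but I did not measure them.
- **Tool tilt:** The tool ended about 1–1.5° off plumb, about 1° of it since the gauge was gripped. The gauge itself looked upright from the scene camera about 4 cm before the end.
- **Tip height:** One early height measurement of the tip from two cameras was about 4 mm too high. The later close-up agreed with the height worked out from the collar contact to about 1 mm.

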